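# Clamp the film applicator in its inspection fixture with the flat driver

## Task

Clamp the steel film applicator for inspection: take the flat driver from its stand, seat its blade in the slot of the fixture's eccentric clamp screw and, keeping it seated with a gentle press, turn the screw clockwise until the cam alone has pushed the applicator flat against the fence and holds it snugly (tighten to about 0.15 N m, feeling for the rise, and do not overtighten). Then lift the driver off without disturbing the clamp, put it back upright and fully home in its hole in the stand, let go, and leave the things lying around alone.

Things in the scene. Friction and masses are not known exactly. Their poses are not given: they have to be found in the camera images.
- fixture: fixture base, an aluminium plate 130 x 160 x 12 mm on the worktop; origin under its centre, z up. The clamp screw stands on it at (-8, 0) mm of this frame
- fence: L-shaped steel fence bolted on the plate, 18 mm high: its near face is x = 0 of this frame (facing -x), 128 mm long in y; an end stop at the -y end has its face at y = -52.5 mm. Origin on the near face, mid-length, plate's top. It is bolted up to 4 mm differently each time, so the clamp bites after 0.25 to 1.2 rad of turning: feel for the steep climb of the torque
- clamp_screw: slotted eccentric steel clamp screw, upright axis fixed in the plate, 29.5 mm high, head 20 mm across; origin on the axis at the plate's top. Its cam disc, 26 mm across and 5 mm off axis, pushes the applicator as it turns clockwise seen from above. Turning free takes 0.03 N m, shoving the applicator 0.05 to 0.07; snug is about 0.15 (near 9 N). It neither rises nor sinks, and stays put when let go
- slot (a point): the slot in the screw's head: centre of the slot on the axis at its upper edge, 27.5 mm over the plate; x along the slot, z up. The slot is 3.2 mm wide and 3.5 mm deep and ends at a raised round rim of 15 mm inner diameter, 2 mm higher than the slot's upper edge, which guides the blade. The blade has about 0.2 rad of play in it
- applicator: film applicator, a plain steel frame 32 x 100 x 26 mm, 0.31 kg, lying on the plate between screw and fence, long side along y; origin under its centre. It starts just under 1 mm clear of the fence
- stand: painted grey tool stand, a block 58 x 104 x 70 mm (z up, origin under its centre) with an upright hole of 17 mm diameter through its centre for the driver, and a small empty hole on either side
- driver_grip (a point): middle of the flat driver's black handle. The driver stands upright in the stand: square handle 20 x 20 x 62 mm (flats along x and y), whose lower shoulder rests on the stand's top 30 mm below this point; steel shaft 6 mm thick below it. z up along the shaft, x along the blade's width
- blade_tip (a point): end of the driver's blade, 90 mm below the handle's middle; blade 11 mm wide along x, 2 mm thick along y. 150 g in all
- timer: white lab timer 64 x 64 x 20 mm, bystander; origin under its centre
- tape_roll: roll of tape 68 mm across, 19 mm high, bystander; origin under its centre
- sample_jar: sample jar 33 mm across, 55 mm high, bystander; origin under its centre
- tweezers: tweezers 132 mm long lying flat, bystander; origin under their centre
Mind the look-alikes: they are no part of the job. What is meant by the part that bears driver_grip is not orange, and is the larger of those in its own colour. Leave any green look-alike of the stand alone.

How it is judged:
By the outcome, as a careful person would: the job done as asked, in the order asked, and still so for the second after the job is handed in, with the robot touching nothing.
It also fails if it takes over 64 s, if anything falls off the work surface, if the arm or the gripper's body presses on something with over 40 N, if the wrist force passes 120 N, or if a joint passes its speed limit or range.

## Robot

A 6-joint arm with a two-finger parallel gripper is mounted at the origin on a cart in front of the work surface, level with it; the furniture and walls round the work are solid. World frame = base frame: x ahead of the robot, y to its left, z up, the work surface at z = 0. Lengths are in m, angles in degrees, forces in N, time in s.
With the tool pointing down it reaches from about 0.275 to 0.725 m from the base axis. Payload 5.6 kg.
Tool frame: the origin (TCP) lies at the very end of the fingers, on their centre line; the grasp point (between the pads) lies 19 mm behind it; z points along the fingers, y is the direction in which the jaws open and shut (so a half turn about z gives the same grasp; the last joint's range is limited). The gripper opens to 85 mm and grips with 20 to 120 N. Pads are 22 mm wide; open, the fingers measure 114 mm over their backs; the gripper's body (76 mm by 85 mm) begins 54 mm behind the grasp point. The pads swing forward as they close: fully open they stand 13 mm farther back than shut.
Start: joints at [-57.834, 14.616, 6.199, 0, -81.583, -16.306], TCP at [0.15, -0.529, 0.193] pointing down, gripper open.
Joint ranges: [-168.99, 168.99], [-69.2, 112.95], [-62.41, 85.93], [-164.36, 98.24], [-168.68, -3.75], [-174.98, 174.98]. Speed limits (degrees/s): [147.25, 147.25, 180, 180, 180, 180].

## Interface

Orientations are given as a 3x3 rotation matrix whose columns are the frame's x, y, z axes.
In Python, from bench import ctrl gives the robot as it stands.
- The arm moves only by the tool jog_arm, never from a script. Its arguments are lists of equal length, an entry for each row: "linear": the shift along the tool's x, y, z in cm, a list of three; "twist": the turn, a rotation vector about the tool's x, y, z in rad, a list of three; "gripper": the closure, from -1 (fully open) to 1 (shut), so that 0 is half open. In form: {"linear": [[x, y, z], ...], "twist": [[rx, ry, rz], ...], "gripper": [gripper, ...]}. A call has exactly 5 rows; each row is the pose to reach, as a shift and turn from the pose commanded when the call began, along the tool's axes at that moment; what a row does not reach only later rows make up. A row lasts 1/10 s, in which the tool goes at most 50 mm and 8.59 degrees, less where a joint would pass 70% of its speed; a pose out of reach is approached as far as the arm can. A call with a gripper value outside its range is refused whole. The fingers move at their own pace and stop on an object; "squeeze" is the grip in N (left out, the last holds). Time passes only in rows, so rows that repeat a pose let the fingers close, or fill a call up. It gives the time, the measured TCP pose, the force and the opening at its end, in the units of the state.
- ctrl.get_state(): the state, without advancing time (a new reading comes with each control period).
- ctrl.capture(name): name is "scene" or "side" or "wrist"; returns the picture (420x560x3 uint8, red, green, blue); there is no depth.
- ctrl.get_calibration(name): a dict with "intrinsics" (3x3 intrinsics, pixels), "k1" (the pictures are not rectified: a ray, as slopes to the right and down, at radius r is drawn at 1 + k1 r^2 times it, then the intrinsics apply), "origin" and "attitude" of the camera in the world. Camera axes: x right, y down, z forward; pixel columns grow to the right and rows downward; lengths in m; the calibration is good to about 2 mm. A picture is of the moment at which its call begins: read the wrist's pose just before it. get_calibration takes no time and is no camera call; for the wrist camera it gives the pose at the moment of the call.
- ctrl.finish_job(): hands the job in, once; it reports no verdict.
Trained networks look in the newest picture that a camera, given by its name, has taken for a name from the list of things; names that differ only in an ending like _2 or _b are one class to them, and where a whole thing is asked for, a point or a joint stands for the part that bears it (a point fixed in the world has none). Each returns a list of dicts, best first, with "confidence" (0 to 1); they miss things now and then, are a little off and sometimes report something else, mostly with a low value. They report only what shows in the picture. A call takes as long as a camera call. They do not tell look-alikes from the thing itself.
- ctrl.recognise(camera, name): "pixel" ([column, row] in pixels, amid what is visible of it).
- ctrl.place_of(camera, name): "pixel" ([column, row] in pixels: a listed point, or the origin of a listed thing).
The state is a dict: "t": time; "q": joint angles; "joint_vel": joint speeds; "tau": joint torques, N m; "tool_pos": TCP position; "orientation": TCP orientation; "force": force on the tool from outside, world axes, zero at the start; "moment": the same for the moment, N m; "opening": finger opening in m.
Only numpy, scipy, OpenCV 4.12 (cv2) and the standard library are available. Lean on these libraries where they do the work, as an engineer would, in place of code of your own. Each camera call takes 0.05 s, during which the arm holds its last target.

## Working session

There is one attempt and no reset: what is moved stays moved. The work goes in short steps, Python scripts to look and compute and a tool call to move; the robot and the scene stay as the last step left them, time stands still between calls to the robot, and variables do not carry over. Pictures are saved under pics/ and viewed, and the job is handed in when it is done.

Besides the shell and the picture viewer there is one more tool, called after ">>>" by a JSON object that holds its "op" and its "data". jog_arm: Moves the arm, as the interface text tells. Its arguments: {"type":"object","properties":{"linear":{"type":"array","items":{"type":"array","items":{"type":"number"}}},"twist":{"type":"array","items":{"type":"array","items":{"type":"number"}}},"gripper":{"type":"array","items":{"type":"number"}},"squeeze":{"type":"number"}},"required":["linear","twist","gripper"]}

```bash
ls; mkdir -p pics
python3 - <<'E'
from bench import ctrl
import cv2,numpy as np
s=ctrl.get_state(); print({k:np.round(v,4).tolist() for k,v in s.items()})
for n in ("scene","side"):
    im=ctrl.capture(n); cv2.imwrite(f"pics/{n}0.png",im[:,:,::-1])
    c=ctrl.get_calibration(n); print(n,c)
    for t in ("slot","driver_grip","stand","clamp_screw","applicator","fixture","fence"):
        print(t,[(np.round(d['pixel'],1).tolist(),round(d['confidence'],2)) for d in ctrl.place_of(n,t)])
print(ctrl.get_calibration("wrist"))
E
```

```text
pics
{'t': 0.0, 'q': [-57.8365, 14.6545, 6.132, -0.0292, -81.5837, -16.307], 'joint_vel': [-0.0077, 0.0754, -0.0558, 0.0215, 0.0665, 0.1014], 'tau': [-0.0005, -38.6628, 23.7934, 5.3653, -0.0063, -0.0], 'tool_pos': [0.1502, -0.5285, 0.1919], 'orientation': [[-0.962, -0.2732, -0.0006], [-0.2732, 0.962, 0.0018], [0.0, 0.0019, -1.0]], 'force': [-0.0981, -0.1763, 0.6275], 'moment': [0.0272, -0.0244, 0.0335], 'opening': 0.0852}
scene {'intrinsics': array([[385.30408584,   0.        , 278.99310997],
       [  0.        , 385.30408584, 216.21757538],
       [  0.        ,   0.        ,   1.        ]]), 'k1': -0.0006781229544224844, 'origin': array([-0.10162395,  0.30063166,  0.52057105]), 'attitude': array([[-0.4658174 , -0.43681293,  0.76955091],
       [-0.88462521,  0.25078357, -0.39312319],
       [-0.02126943, -0.86388776, -0.50323508]])}
slot [([221.4, 264.8], 0.45)]
driver_grip [([332.6, 216.8], 0.77), ([291.1, 206.7], 0.53), ([344.8, 242.5], 0.52)]
stand [([327.7, 252.8], 0.74)]
clamp_screw [([224.7, 276.7], 0.64), ([219.8, 263.5], 0.58)]
applicator [([218.8, 269.9], 0.61), ([295.8, 
[... 579 characters left out ...]
ver_grip [([304.7, 222.1], 0.63), ([268.0, 254.2], 0.59), ([243.5, 303.0], 0.58)]
stand [([268.6, 276.2], 0.9), ([313.7, 339.3], 0.65)]
clamp_screw [([235.3, 184.5], 0.56)]
applicator []
fixture [([352.3, 240.2], 0.37)]
fence [([259.8, 175.9], 0.6)]
{'intrinsics': array([[304.67804658,   0.        , 280.52187469],
       [  0.        , 304.67804658, 204.82660177],
       [  0.        ,   0.        ,   1.        ]]), 'k1': -0.012850773031142524, 'origin': array([ 0.08519109, -0.5474765 ,  0.37365596]), 'attitude': array([[-2.73425208e-01,  9.27164802e-01,  2.56132946e-01],
       [ 9.61892975e-01,  2.63346140e-01,  7.35575624e-02],
       [ 7.48360066e-04,  2.66484973e-01, -9.63838783e-01]])}
```

View pics/scene0.png

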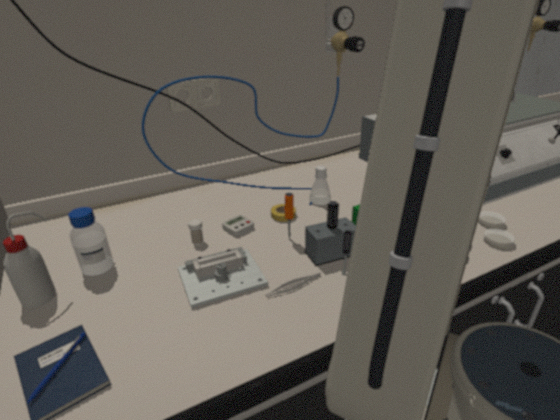

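View pics/side0.png

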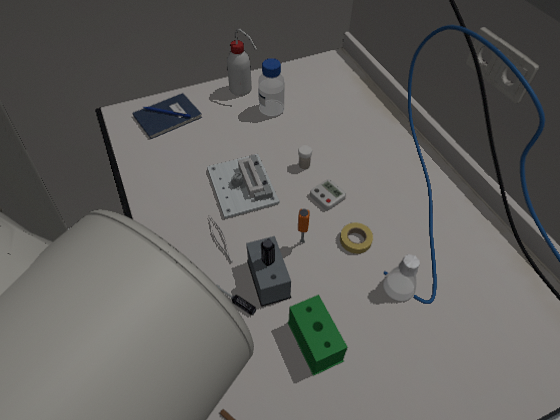

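Run:
```python
import cv2
a=cv2.imread('pics/scene0.png');b=cv2.imread('pics/side0.png')
cv2.imwrite('pics/c1.png',cv2.resize(a[150:350,150:400],None,fx=3,fy=3,interpolation=2))
cv2.imwrite('pics/c2.png',cv2.resize(b[130:380,160:420],None,fx=3,fy=2.4 and 3,interpolation=2)[:, :][:750,:780])
```

```text
(no output)
```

The side view shows three drivers: black upright in the grey stand (268,254), orange upright (305,222), and a small black one at (243,303). The target is the one that isn't orange and is the larger of the black ones, which fits the one in the grey stand. I'll confirm this in a crop and locate things.

```bash
cat > h.py <<'E'
import numpy as np,cv2
from bench import ctrl
def ray(c,px):
    K=c['intrinsics'];d=np.array([(px[0]-K[0,2])/K[0,0],(px[1]-K[1,2])/K[1,1]]);u=d.copy()
    for _ in range(10): u=d/(1+c['k1']*(u@u))
    v=c['attitude']@np.array([u[0],u[1],1]);return np.array(c['origin']),v/np.linalg.norm(v)
def onz(c,px,z):
    o,v=ray(c,px);return o+v*(z-o[2])/v[2]
def tri(L):
    A=np.zeros((3,3));b=np.zeros(3)
    for c,p in L:
        o,v=ray(c,p);P=np.eye(3)-np.outer(v,v);A+=P;b+=P@o
    return np.linalg.solve(A,b)
def proj(c,X):
    p=np.array(c['attitude']).T@(np.array(X)-c['origin']);u=p[:2]/p[2];u=u*(1+c['k1']*(u@u));K=c['intrinsics']
    return np.array([u[0]*K[0,0]+K[0,2],u[1]*K[1,1]+K[1,2]])
E
python3 - <<'E'
from h import *
s=ctrl.get_calibration('scene');d=ctrl.get_calibration('side')
for n,a,b,z in (('slot',(221.4,264.8),(236,177.2),.0395),('grip',(332.6,216.8),(268,254.2),.1),('stand',(327.7,252.8),(268.6,276.2),0),('orange',(291,206.7),(304.7,222.1),.1),('blk2',(344.8,242.5),(243.5,303),.015)):
    print(n,onz(s,a,z).round(4),onz(d,b,z).round(4),tri([(s,a),(d,b)]).round(4))
for n,p,z in (('jar',(305,157),.03),('timer',(327,194),.02),('tape',(356,237),.019),('tweez',(219,239),.005),('green',(317,333),.06)): print(n,onz(d,p,z).round(3))
E
```

```text
slot [0.5178 0.1195 0.0395] [0.515  0.1189 0.0395] [0.5156 0.1194 0.0401]
grip [ 0.4819 -0.1268  0.1   ] [ 0.49   -0.1335  0.1   ] [ 0.4901 -0.1317  0.0952]
stand [ 0.4909 -0.1254  0.    ] [ 0.493  -0.1249  0.    ] [ 4.923e-01 -1.254e-01 -3.000e-04]
orange [ 0.5658 -0.0714  0.1   ] [ 0.5827 -0.095   0.1   ] [ 0.5888 -0.0848  0.0848]
blk2 [ 0.4883 -0.1704  0.015 ] [ 0.4244 -0.1663  0.015 ] [ 0.4402 -0.1584  0.0339]
jar [0.692 0.123 0.03 ]
timer [0.692 0.006 0.02 ]
tape [ 0.694 -0.122  0.019]
tweez [ 0.429 -0.003  0.005]
green [ 0.515 -0.289  0.06 ]
```

View pics/c2.png

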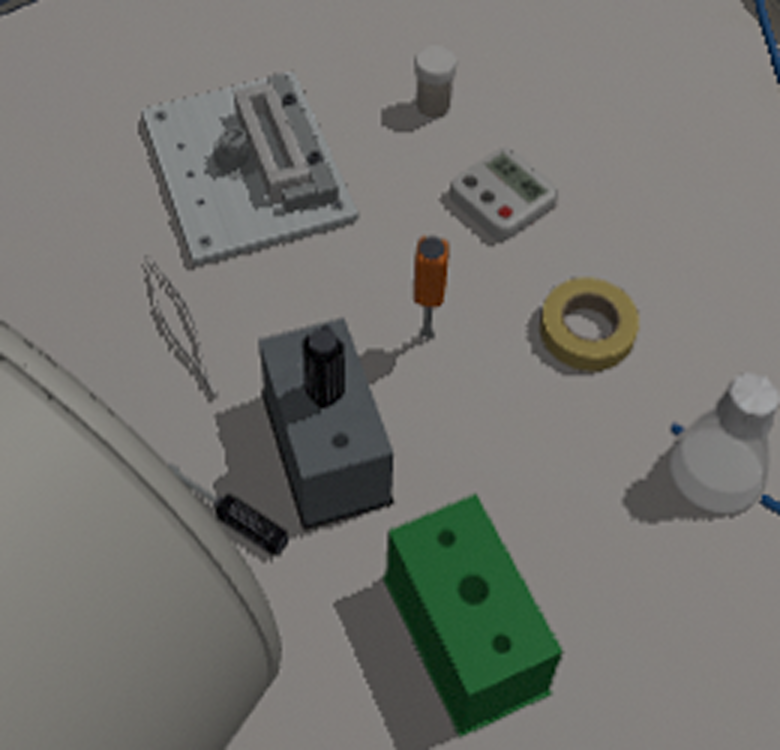

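View pics/c1.png

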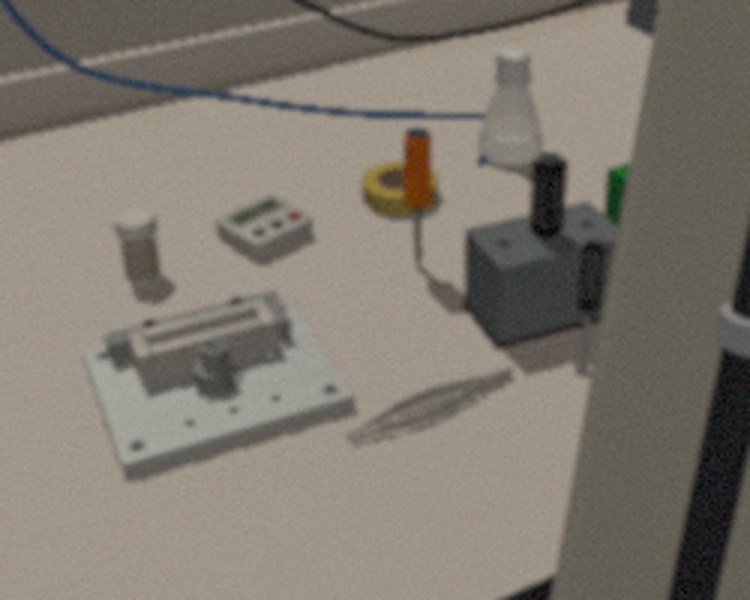

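The target is the black driver standing in the grey stand, crop pixel (323,365). The smaller black one at crop (250,523) stands loose, and there's also the orange one at (430,270). Next I'll move above the stand for a wrist view.

>>> {"op": "jog_arm", "data": {"linear": [[-4,2.7,-2],[-8,5.3,-4],[-12,8,-6],[-16,10.7,-7],[-20,13.3,-7]], "twist": [[0,0,0],[0,0,0],[0,0,0],[0,0,0],[0,0,0]], "gripper": [-1,-1,-1,-1,-1]}}

```text
t: 1.3
tool_pos: [0.3057, -0.3478, 0.2648]
orientation: [[-0.962, -0.273, 0.003], [-0.273, 0.962, -0.003], [-0.002, -0.003, -1.0]]
force: [1.1, -1.6, 0.1]
opening: 0.0857
```

>>> {"op": "jog_arm", "data": {"linear": [[-4,2.6,0],[-8,5.2,0],[-12,7.8,0],[-16,10.4,0],[-20,13,0]], "twist": [[0,0,0],[0,0,0],[0,0,0],[0,0,0],[0,0,0]], "gripper": [-1,-1,-1,-1,-1]}}

```text
t: 1.8
tool_pos: [0.4623, -0.1672, 0.2631]
orientation: [[-0.962, -0.274, 0.001], [-0.274, 0.962, -0.0], [-0.001, -0.0, -1.0]]
force: [0.7, -1.4, -0.3]
opening: 0.0855
```

Run:
```python
from h import *
s=ctrl.get_state();print(s['t'],s['tool_pos'],s['orientation'],s['q'])
c=ctrl.get_calibration('wrist');im=ctrl.capture('wrist');cv2.imwrite('pics/w1.png',im[:,:,::-1])
np.save('w1.npy',c,allow_pickle=True)
d=ctrl.get_calibration('side');
P=[onz(d,p,.07) for p in ((247.3,244),(275,236.7),(290.7,282),(260,288))];print(np.round(P,4), np.mean(P,0))
```

```text
1.8 [ 0.46225926 -0.16722397  0.26309775] [[-9.61860687e-01 -2.73538393e-01  8.75929580e-04]
 [-2.73538622e-01  9.61861008e-01 -1.51916010e-04]
 [-8.00967648e-04 -3.85722608e-04 -9.99999605e-01]] [-1.57551457e+00  7.22996856e+00  7.07528523e+00  7.32103666e-03
 -8.97949093e+01 -7.25495675e+01]
[[ 0.4686 -0.0791  0.07  ]
 [ 0.5246 -0.0849  0.07  ]
 [ 0.5118 -0.1874  0.07  ]
 [ 0.456  -0.1762  0.07  ]] [ 0.49024105 -0.13190454  0.07      ]
```

View pics/w1.png

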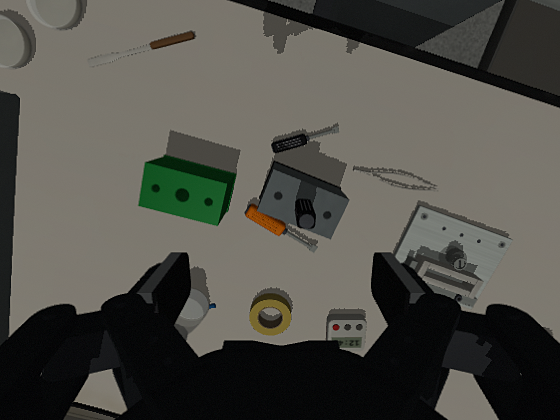

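Run:
```python
from h import *
w=np.load('w1.npy',allow_pickle=True).item();s=ctrl.get_calibration('scene');d=ctrl.get_calibration('side')
o=w['origin'];print('nadir',proj(w,[o[0],o[1],0]),o)
f=lambda sc,sd,wr:print(tri([(s,sc),(d,sd)]).round(3),tri([(s,sc),(w,wr)]).round(3),tri([(d,sd),(w,wr)]).round(3))
c1=lambda x,y:(150+x/3,150+y/3); c2=lambda x,y:(160+x/3,130+y/3)
f(c1(418,133),c2(432,247),(250,213)) # orange top
f(c1(418,268),c2(428,335),(315,246))
f(c1(593,250),c2(225,505),(303,140)) # blk2
f(c1(585,370),c2(180,470),(338,127))
f(c1(548,160),c2(323,340),(306,220)) # main top
im=cv2.imread('pics/w1.png');cv2.imwrite('pics/w1c.png',cv2.resize(im[100:280,230:400],None,fx=4,fy=4,interpolation=2)[:600])
cv2.imwrite('pics/w1c.png',cv2.resize(im[110:260,230:400],None,fx=4,fy=4,interpolation=2))
cv2.imwrite('pics/w1d.png',cv2.resize(im[190:310,380:530],None,fx=5,fy=5,interpolation=2))
```

```text
nadir [280.39912295 120.42675931] [ 0.39697263 -0.18564113  0.44390316]
[ 0.588 -0.082  0.117] [ 0.546 -0.134  0.11 ] [ 0.49  -0.191  0.271]
[ 0.591 -0.078 -0.003] [ 0.57  -0.076  0.003] [ 0.582 -0.076 -0.011]
[ 0.427 -0.156  0.064] [ 0.421 -0.143  0.083] [ 0.414 -0.148  0.009]
[ 0.398 -0.11   0.009] [ 0.388 -0.104  0.019] [ 0.389 -0.107  0.002]
[ 0.491 -0.13   0.129] [ 0.49  -0.13   0.128] [ 0.49  -0.13   0.131]
```

View pics/w1c.png

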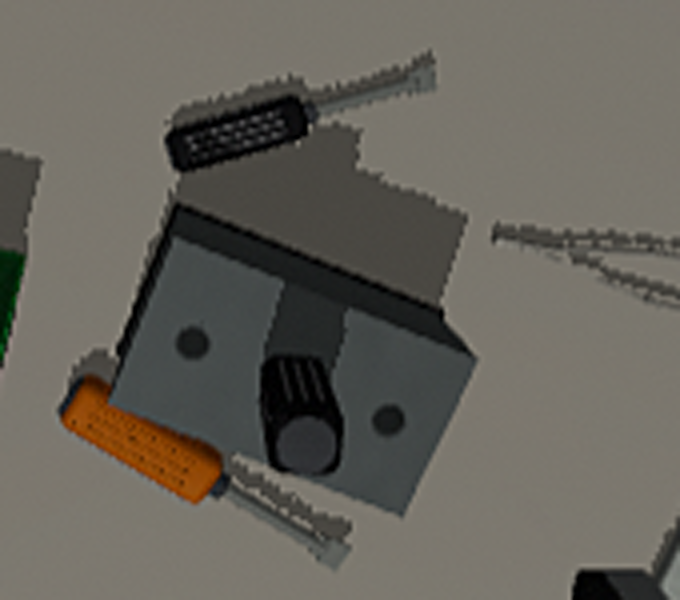

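View pics/w1d.png

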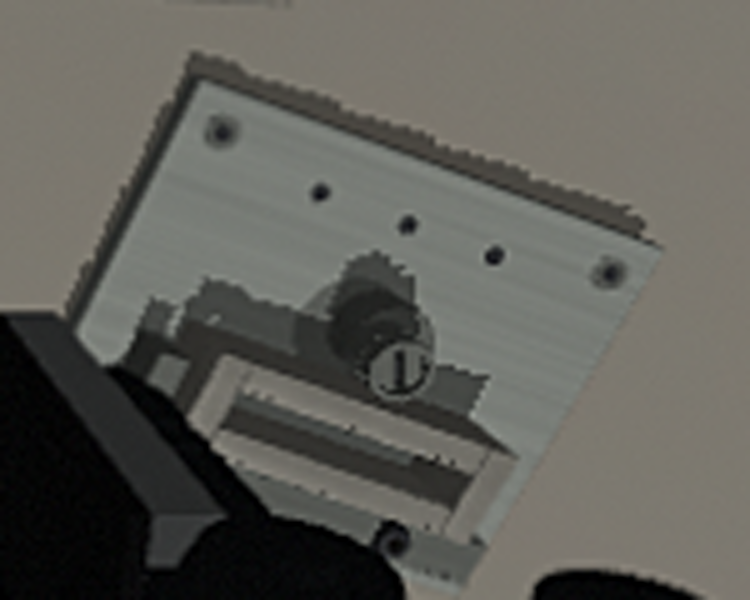

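Two look-alikes (orange and small black) appear flat in this view: orange at crop (140,440), small black at (240,135). They stood upright in the first pictures, and my tool was 15 cm or more above them, so they seem to have toppled on their own. I'll recheck with fresh side and scene pictures and measure the stand and fixture.

Run:
```python
from h import *
w=np.load('w1.npy',allow_pickle=True).item()
C=lambda x,y:(230+x/4,110+y/4); D=lambda x,y:(380+x/5,190+y/5)
P=np.array([onz(w,C(*p),.07) for p in ((175,237),(475,357),(403,515),(112,400))]);print(P.round(4),P.mean(0).round(4))
print('stand yaw',[np.degrees(np.arctan2(*(P[b]-P[a])[[1,0]])).round(1) for a,b in((0,1),(1,2),(3,2),(0,3))])
P=np.array([onz(w,D(*p),.012) for p in ((203,82),(663,248),(482,545))]);print(P.round(4),'plate ctr',(P[0]+P[2])[:2]/2)
print('edge',[np.degrees(np.arctan2(*(P[b]-P[a])[[1,0]])).round(1) for a,b in((0,1),(1,2))])
P=[onz(w,D(*p),.0395) for p in ((401,369),(401,352),(404,388))];print('slot',np.round(P,4),np.degrees(np.arctan2(*(P[2]-P[1])[[1,0]])))
P=[onz(w,D(*p),.0415) for p in ((401,369),)];print('head ctr',P)
for n in ('scene','side'):
    im=ctrl.capture(n);cv2.imwrite(f'pics/{n}1.png',im[:,:,::-1])
a=cv2.imread('pics/scene1.png')[150:350,150:400];b=cv2.imread('pics/side1.png')[130:380,160:420]
cv2.imwrite('pics/m1.png',np.hstack([cv2.resize(a,(500,400)),cv2.resize(b,(300,288))[:288].copy() if 0 else cv2.resize(b,(300,400))]))
```

```text
[[ 0.4551 -0.1776  0.07  ]
 [ 0.4659 -0.0759  0.07  ]
 [ 0.5231 -0.0809  0.07  ]
 [ 0.5111 -0.183   0.07  ]] [ 0.4888 -0.1294  0.07  ]
stand yaw [np.float64(83.9), np.float64(-5.0), np.float64(83.3), np.float64(-5.4)]
[[0.4578 0.047  0.012 ]
 [0.468  0.2044 0.012 ]
 [0.5776 0.1961 0.012 ]] plate ctr [0.5176976  0.12156769]
edge [np.float64(86.3), np.float64(-4.3)]
slot [[0.519  0.1227 0.0395]
 [0.514  0.1203 0.0395]
 [0.5244 0.1262 0.0395]] 29.274863051811902
head ctr [array([0.51836518, 0.12114469, 0.0415    ])]
```

View pics/m1.png

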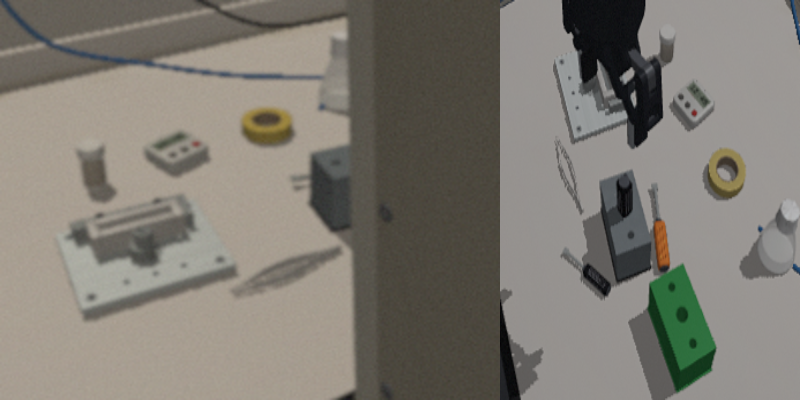

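Fresh pictures show both look-alikes lying next to the stand (merged picture: orange (660,245), small black (597,280)); the arm came near neither. Next I'll move over the driver for a close view.

>>> {"op": "jog_arm", "data": {"linear": [[-1.5,1,1],[-3.7,2.8,3],[-3.7,2.8,5],[-3.7,2.8,6],[-3.7,2.8,6]], "twist": [[0,0,0],[0,0,0],[0,0,0],[0,0,0],[0,0,0]], "gripper": [-1,-1,-1,-1,-1]}}

```text
t: 2.45
tool_pos: [0.488, -0.1324, 0.2014]
orientation: [[-0.962, -0.272, -0.003], [-0.272, 0.962, 0.0], [0.003, 0.001, -1.0]]
force: [0.3, -0.1, 1.1]
opening: 0.0856
```

Run:
```python
from h import *
s=ctrl.get_state();print(s['t'],s['tool_pos'])
c=ctrl.get_calibration('wrist');im=ctrl.capture('wrist');cv2.imwrite('pics/w2.png',im[:,:,::-1])
np.save('w2.npy',c,allow_pickle=True)
p=proj(c,[.49,-.13,.1]);print(p)
im=im[:,:,::-1];x,y=np.clip(p.astype(int),75,345);x0,y0=x-70,y-60;print(x0,y0)
cv2.imwrite('pics/w2c.png',cv2.resize(im[y0:y0+110,x0:x0+140],None,fx=5,fy=5,interpolation=2))
```

```text
2.45 [ 0.48799148 -0.13239861  0.20138645]
[281.97321194 197.28257573]
211 137
```

View pics/w2.png

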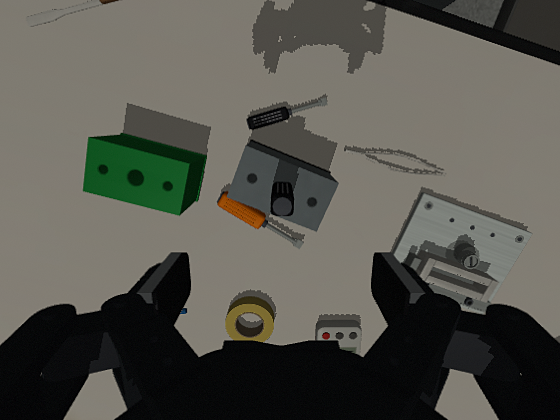

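View pics/w2c.png

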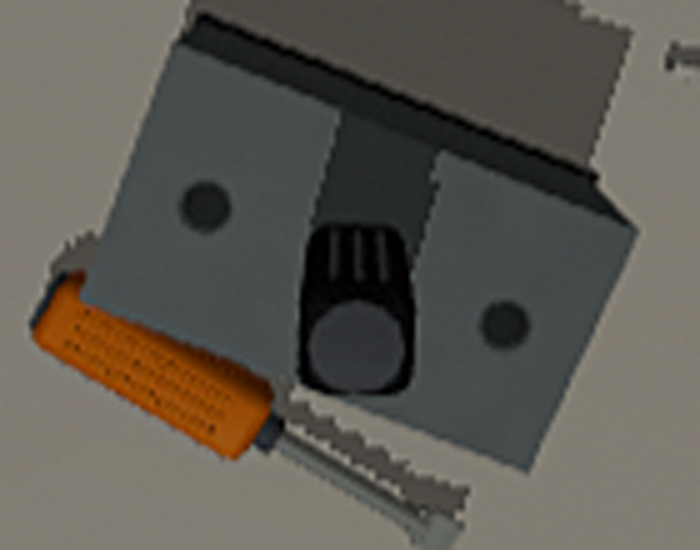

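Run:
```python
from h import *
w=np.load('w2.npy',allow_pickle=True).item();R=ctrl.get_state()['orientation'];t=ctrl.get_state()['tool_pos']
for p,z in (((211+357/5,137+347/5),.131),((211+360/5,137+228/5),.07)):
    X=onz(w,p,z);print(X, (R.T@(X-t)*100).round(2))
```

```text
[ 0.49032548 -0.12972789  0.131     ] [-0.24  0.25  7.18]
[ 0.48162564 -0.13107551  0.07      ] [ 0.63  0.36 13.28]
```

>>> {"op": "jog_arm", "data": {"linear": [[-0.3,0.3,2.5],[-0.3,0.3,5],[-0.3,0.3,7.5],[-0.3,0.3,10],[-0.3,0.3,11.7]], "twist": [[0,0,0],[0,0,0],[0,0,0],[0,0,0],[0,0,0]], "gripper": [-1,-1,-1,-1,-1]}}

```text
t: 3.0
tool_pos: [0.4913, -0.1289, 0.0855]
orientation: [[-0.962, -0.272, 0.001], [-0.272, 0.962, -0.0], [-0.001, -0.0, -1.0]]
force: [-0.2, -0.0, 0.1]
opening: 0.0853
```

>>> {"op": "jog_arm", "data": {"linear": [[0,0,0],[0,0,0],[0,0,0],[0,0,0],[0,0,0]], "twist": [[0,0,0],[0,0,0],[0,0,0],[0,0,0],[0,0,0]], "gripper": [0,0.3,0.6,0.6,0.6], "squeeze": 60}}

```text
t: 3.5
tool_pos: [0.4923, -0.1285, 0.087]
orientation: [[-0.962, -0.274, 0.003], [-0.274, 0.962, -0.001], [-0.002, -0.001, -1.0]]
force: [0.6, 0.1, 3.0]
opening: 0.0184
```

>>> {"op": "jog_arm", "data": {"linear": [[0,0,0],[0,0,0],[0,0,0],[0,0,0],[0,0,0]], "twist": [[0,0,0],[0,0,0],[0,0,0],[0,0,0],[0,0,0]], "gripper": [0.9,0.9,0.9,0.9,0.9], "squeeze": 60}}

```text
t: 4.0
tool_pos: [0.4923, -0.1285, 0.087]
orientation: [[-0.962, -0.274, 0.003], [-0.274, 0.962, -0.001], [-0.002, -0.001, -1.0]]
force: [-1.7, 0.5, 7.1]
opening: 0.0176
```

Run:
```python
from h import *
a=ctrl.capture('wrist');b=ctrl.capture('side');s=ctrl.get_state();print(s['force'],s['moment'],s['opening'],s['tool_pos'])
cv2.imwrite('pics/m2.png',np.hstack([cv2.resize(a[130:350,180:380],(400,440),interpolation=2),cv2.resize(b[190:340,200:336],(399,440),interpolation=2)])[:,:,::-1])
```

```text
[0.44209586 0.58869748 4.89199219] [0.08357309 0.12552902 0.01184021] 0.017662435984674665 [ 0.49235901 -0.12849345  0.08705829]
```

View pics/m2.png

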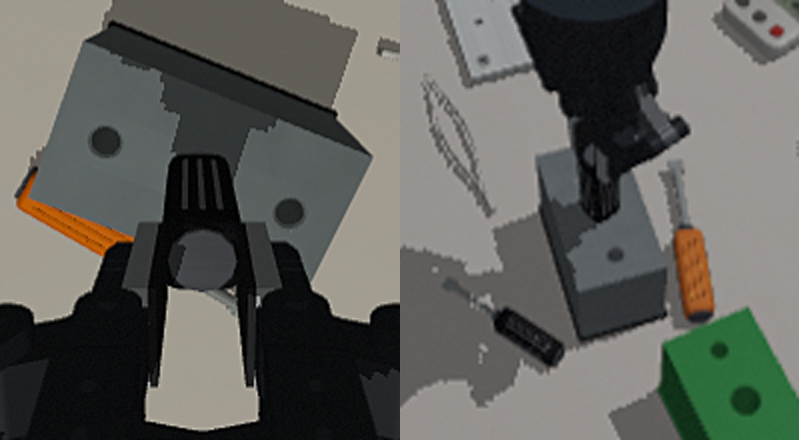

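>>> {"op": "jog_arm", "data": {"linear": [[0,0,-1],[0,0,-3],[0,0,-6],[0,0,-9],[0,0,-12]], "twist": [[0,0,0],[0,0,0],[0,0,0],[0,0,0],[0,0,0]], "gripper": [0.9,0.9,0.9,0.9,0.9]}}

```text
t: 4.6
tool_pos: [0.4906, -0.1281, 0.2069]
orientation: [[-0.962, -0.273, -0.001], [-0.273, 0.962, 0.0], [0.001, 0.001, -1.0]]
force: [1.6, -0.5, -2.2]
opening: 0.0178
```

Run:
```python
from h import *
w=ctrl.get_calibration('wrist');s=ctrl.get_state();a=ctrl.capture('wrist');b=ctrl.capture('side');c=ctrl.capture('scene');print(s['force'],s['opening'],s['tool_pos'],s['q'])
for n,i in(('w3',a),('s3',b),('c3',c)): cv2.imwrite(f'pics/{n}.png',i[:,:,::-1])
np.save('w3.npy',w,allow_pickle=True)
print(ctrl.place_of('wrist','blade_tip'),ctrl.place_of('side','blade_tip'),ctrl.place_of('scene','blade_tip'))
cv2.imwrite('pics/m3.png',np.hstack([cv2.resize(a[130:350,180:380],(400,440),interpolation=2),cv2.resize(b[150:300,200:336],(399,440),interpolation=2)])[:,:,::-1])
```

```text
[ 1.62484201 -0.45826014 -2.16299384] 0.017766387111718452 [ 0.4906049  -0.12807697  0.20693496] [ 3.07562193e+00  9.54344561e+00  1.78774413e+00 -2.66428183e-02
 -8.23054102e+01 -7.72118311e+01]
[{'pixel': [320.5, 95.8], 'confidence': 0.96}, {'pixel': [281.2, 196.9], 'confidence': 0.93}, {'pixel': [274.1, 175.0], 'confidence': 0.43}] [{'pixel': [269.7, 245.1], 'confidence': 0.93}, {'pixel': [294.8, 243.2], 'confidence': 0.8}, {'pixel': [213.3, 286.9], 'confidence': 0.78}] [{'pixel': [296.2, 236.5], 'confidence': 0.45}]
```

View pics/m3.png

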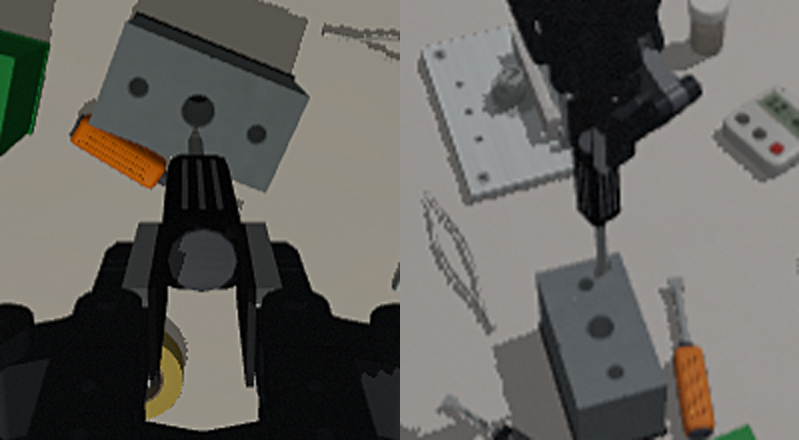

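View pics/c3.png

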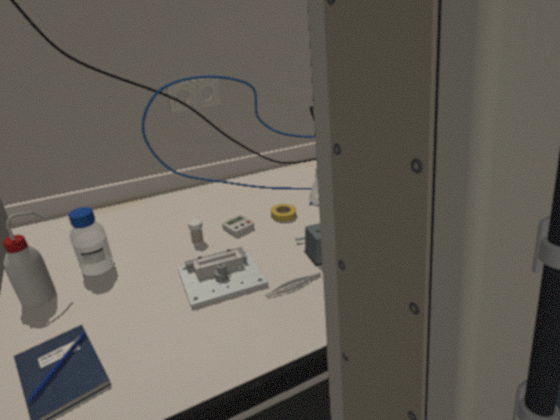

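Run:
```python
from h import *
a=cv2.imread('pics/w3.png');b=cv2.imread('pics/s3.png')
cv2.imwrite('pics/m4.png',np.hstack([cv2.resize(a[175:225,260:305],(450,500),interpolation=2),cv2.resize(b[215:255,255:283],(350,500),interpolation=2)]))
w=np.load('w3.npy',allow_pickle=True).item();d=ctrl.get_calibration('side')
print(onz(w,(279,185),.07),onz(d,(200+600/399*136*0.34-0.0,0),0) if 0 else '')
print(tri([(w,(281.2,196.9)),(d,(269.7,245.1))]))
print(onz(d,(200+(600-400)*136/399,150+326*150/440),.07))
for X in ([.4906,-.128,.1],[.4906,-.128,.13]): print(proj(w,X),proj(d,X))
```

```text
[ 0.48919545 -0.12971868  0.07      ] 
[ 0.4931758  -0.1271863   0.11704207]
[ 0.49097661 -0.13058933  0.07      ]
[280.20731735 193.11706474] [267.16570486 251.72627482]
[280.2231578  200.95424496] [266.85304741 242.81222501]
```

View pics/m4.png

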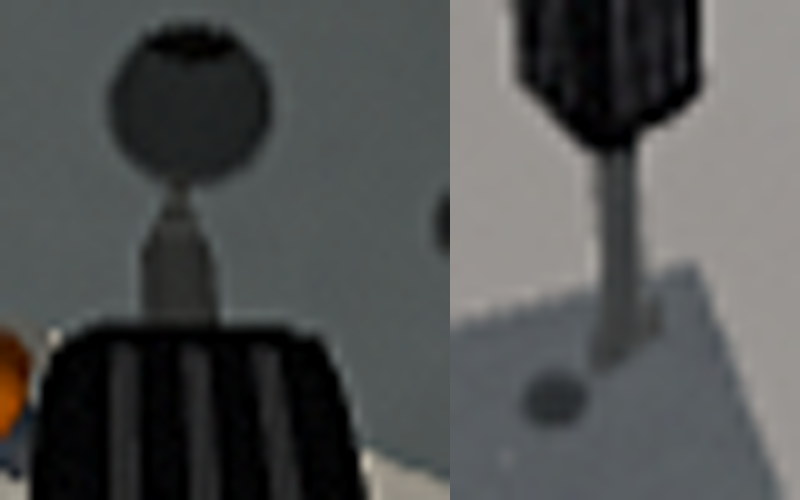

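The tip is narrow as seen along tool x, so the blade's width lies along tool x. I'll carry it to the screw and turn half round on the way, so the last joint has room for the clockwise turn.

>>> {"op": "jog_arm", "data": {"linear": [[-0.9,2.3,0],[-1.8,4.6,0],[-2.8,7,0],[-3.7,9.2,0],[-4.6,11.6,0]], "twist": [[0,0,-0.149],[0,0,-0.298],[0,0,-0.447],[0,0,-0.596],[0,0,-0.745]], "gripper": [0.9,0.9,0.9,0.9,0.9]}}

```text
t: 5.4
tool_pos: [0.503, -0.0033, 0.2043]
orientation: [[-0.517, -0.856, -0.003], [-0.856, 0.517, -0.001], [0.002, 0.002, -1.0]]
force: [0.8, 0.2, -1.8]
opening: 0.0177
```

>>> {"op": "jog_arm", "data": {"linear": [[-2.2,1.1,0],[-4.4,2.1,0],[-6.6,3.2,0],[-8.8,4.2,0],[-11.1,5.3,0]], "twist": [[0,0,-0.149],[0,0,-0.298],[0,0,-0.447],[0,0,-0.596],[0,0,-0.745]], "gripper": [0.9,0.9,0.9,0.9,0.9]}}

```text
t: 5.9
tool_pos: [0.5157, 0.1189, 0.2043]
orientation: [[0.201, -0.98, -0.003], [-0.98, -0.201, -0.001], [0.001, 0.003, -1.0]]
force: [-0.3, -1.1, -1.8]
opening: 0.0177
```

>>> {"op": "jog_arm", "data": {"linear": [[0,0,0.5],[0,0,1],[0,0,1.5],[0,0,2],[0,0,2.5]], "twist": [[0,0,-0.149],[0,0,-0.298],[0,0,-0.447],[0,0,-0.596],[0,0,-0.745]], "gripper": [0.9,0.9,0.9,0.9,0.9]}}

```text
t: 6.4
tool_pos: [0.5156, 0.118, 0.179]
orientation: [[0.812, -0.584, -0.003], [-0.584, -0.812, -0.001], [-0.002, 0.003, -1.0]]
force: [-0.7, -0.3, -1.4]
opening: 0.0177
```

>>> {"op": "jog_arm", "data": {"linear": [[0,0,0],[0,0,0],[0,0,0],[0,0,0],[0,0,0]], "twist": [[0,0,-0.149],[0,0,-0.298],[0,0,-0.447],[0,0,-0.596],[0,0,-0.745]], "gripper": [0.9,0.9,0.9,0.9,0.9]}}

```text
t: 6.9
tool_pos: [0.5156, 0.1179, 0.1792]
orientation: [[0.993, 0.121, -0.003], [0.121, -0.993, -0.001], [-0.003, 0.001, -1.0]]
force: [-0.5, -0.1, -1.1]
opening: 0.0177
```

```bash
cat > look.py <<'E'
import sys
from h import *
n=sys.argv[1];w=ctrl.get_calibration('wrist');s=ctrl.get_state();a=ctrl.capture('wrist');b=ctrl.capture('side');c=ctrl.capture('scene')
print(s['t'],s['force'].round(2),s['moment'].round(3),s['opening'].round(4),s['tool_pos'].round(4),s['q'].round(1),s['orientation'].round(4).tolist())
for k,i in(('w',a),('s',b),('c',c)): cv2.imwrite(f'pics/{k}{n}.png',i[:,:,::-1])
np.save(f'w{n}.npy',w,allow_pickle=True)
for k in('wrist','side','scene'):
    for t in('slot','blade_tip'): print(k,t,[(d['pixel'],round(d['confidence'],2)) for d in ctrl.place_of(k,t)][:3])
E
python3 look.py 5
```

```text
Traceback (most recent call last):
  File "look.py", line 4, in <module>
    print(s['t'],s['force'].round(2),s['moment'].round(3),s['opening'].round(4),s['tool_pos'].round(4),s['q'].round(1),s['orientation'].round(4).tolist())
                                                          ^^^^^^^^^^^^^^^^^^
AttributeError: 'float' object has no attribute 'round'
```

```bash
sed -i "s/s\['opening'\].round(4)/round(s['opening'],4)/" look.py
python3 look.py 5
```

```text
7.05 [ 0.58  0.15 -1.86] [ 0.008 -0.009  0.087] 0.0177 [0.5158 0.118  0.1796] [ 29.8  12.6   1.7  -0.  -79.2  66.6] [[0.9937, 0.1117, -0.0023], [0.1117, -0.9937, -0.0009], [-0.0024, 0.0006, -1.0]]
wrist slot [([276.5, 179.6], 0.55)]
wrist blade_tip [([299.4, 14.9], 0.63), ([437.5, 292.8], 0.61), ([277.5, 196.8], 0.56)]
side slot [([231.2, 127.5], 0.57), ([235.6, 177.1], 0.47)]
side blade_tip [([212.9, 283.8], 0.85), ([237.2, 155.6], 0.8), ([352.7, 239.2], 0.74)]
scene slot [([222.3, 262.4], 0.62)]
scene blade_tip [([216.9, 241.5], 0.83), ([294.9, 238.3], 0.39)]
```

View pics/w5.png

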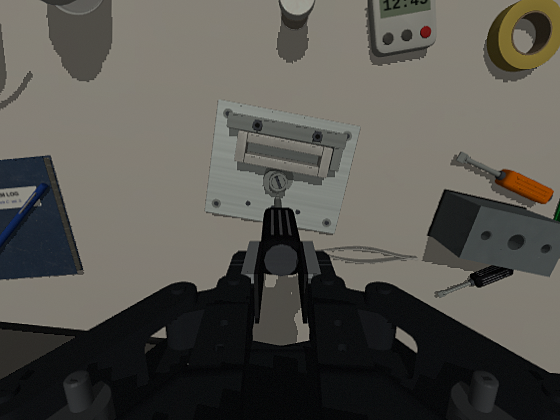

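View pics/s5.png

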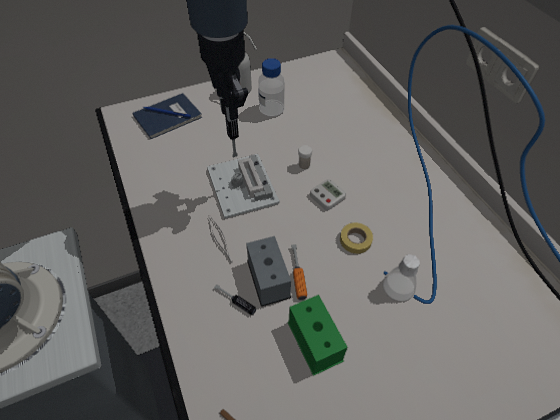

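Run:
```python
from h import *
w=np.load('w5.npy',allow_pickle=True).item();s=ctrl.get_calibration('scene');d=ctrl.get_calibration('side')
print('slot',onz(w,(276.5,179.6),.0395),onz(d,(235.6,177.1),.0395),onz(s,(222.3,262.4),.0395))
T=[(w,(277.5,196.8)),(d,(237.2,155.6)),(s,(216.9,241.5))]
print('tip',[onz(c,p,.1027).round(4) for c,p in T],tri(T),tri(T[1:]))
a=cv2.imread('pics/w5.png');b=cv2.imread('pics/s5.png');c=cv2.imread('pics/c5.png')
cv2.imwrite('pics/m5.png',np.hstack([cv2.resize(a[160:220,250:310],(540,540),interpolation=2),cv2.resize(b[135:195,220:250],(260,540),interpolation=2)]))
cv2.imwrite('pics/m5c.png',cv2.resize(c[200:300,170:270],(600,600),interpolation=2))
```

```text
slot [0.5212667  0.12310159 0.0395    ] [0.51425006 0.11953489 0.0395    ] [0.52455379 0.11502769 0.0395    ]
tip [array([0.5185, 0.1211, 0.1027]), array([0.524 , 0.1217, 0.1027]), array([0.5111, 0.1248, 0.1027])] [0.52035506 0.12218548 0.09976931] [0.52316155 0.12336505 0.09753007]
```

View pics/m5.png

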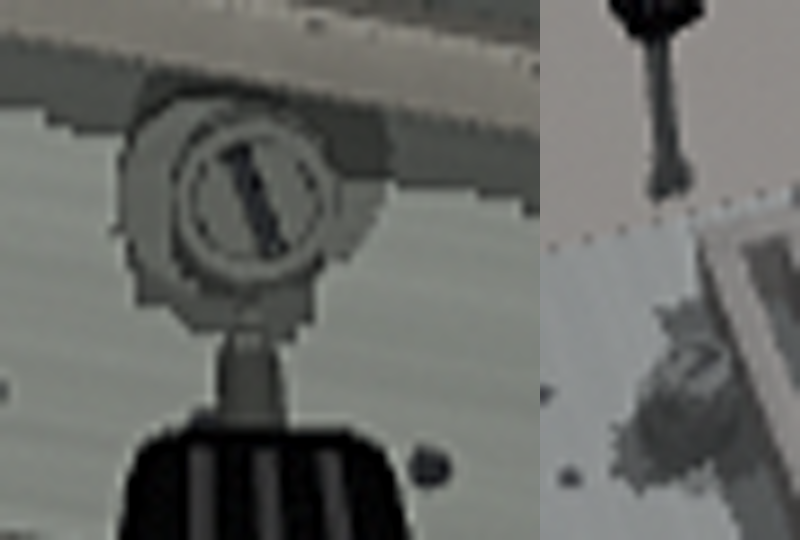

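View pics/m5c.png

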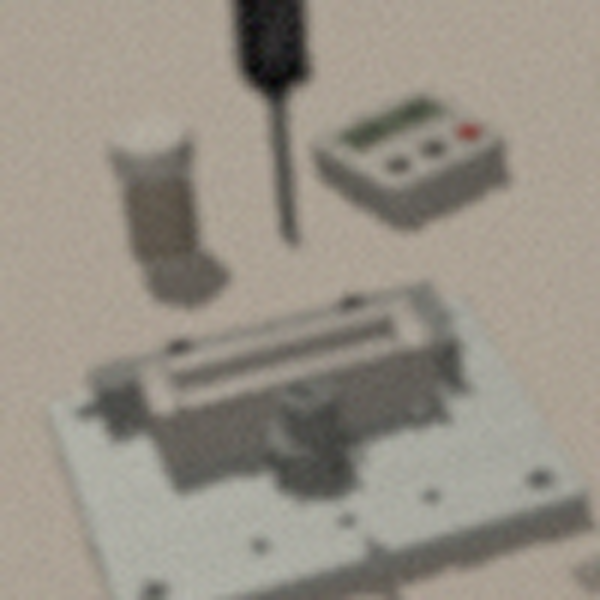

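Run:
```python
from h import *
w5=np.load('w5.npy',allow_pickle=True).item();w3=np.load('w3.npy',allow_pickle=True).item();s=ctrl.get_calibration('scene');d=ctrl.get_calibration('side')
st=ctrl.get_state();R5=st['orientation'];t5=st['tool_pos']
R3=np.array([[-.962,-.273,-.001],[-.273,.962,0],[.001,.001,-1.]]);t3=np.array([.4906,-.1281,.2069])
for w,R,t,p in((w3,R3,t3,(278,193.5)),(w5,R5,t5,(277.2,197.6))):
    X=onz(w,p,t[2]-.077);o=R.T@(X-t)*1000;print('near corner tool mm',o.round(1),'tip',(o-[5.5,0,0]).round(1))
P=[onz(w5,(250+x/9,160+y/9),.0395) for x,y in((256,200),(232,152),(280,252))]
print('slot wrist',P[0],'yaw',np.degrees(np.arctan2(*(P[2]-P[1])[[1,0]])),'tool',(R5.T@(P[0]-t5)*1000).round(1))
ps,pc=(238.1,175.2),(221.3,265.3)
print('slot side,scene',onz(d,ps,.0395),onz(s,pc,.0395),tri([(d,ps),(s,pc)]),tri([(d,ps),(s,pc),(w5,(278.4,182.2))]))
ts,tc=(234.8,155.6),(218.7,240)
z=t5[2]-.077
print('tip side,scene',onz(d,ts,z),onz(s,tc,z),tri([(d,ts),(s,tc)]),'tcp',t5)
print('tool yaw',np.degrees(np.arctan2(R5[1,0],R5[0,0])))
```

```text
near corner tool mm [ 6.6 -1.9 77. ] tip [ 1.1 -1.9 77. ]
near corner tool mm [ 1.8 -2.9 77. ] tip [-3.7 -2.9 77. ]
slot wrist [0.5186647  0.12072275 0.0395    ] yaw -148.41434072783485 tool [  2.4  -2.2 141.2]
slot side,scene [0.52148662 0.12274568 0.0395    ] [0.51629756 0.12028806 0.0395    ] [0.51988638 0.12078219 0.03910649] [0.51928372 0.12073176 0.03955349]
tip side,scene [0.51895545 0.12280392 0.10370582] [0.51285104 0.12038186 0.10370582] [0.51731768 0.12068311 0.103138  ] tcp [0.51653149 0.118241   0.18070582]
tool yaw 6.563484919368947
```

>>> {"op": "jog_arm", "data": {"linear": [[0.2,0,0.5],[0.4,0,1.5],[0.4,0,2.5],[0.4,0,3.5],[0.4,0,4.5]], "twist": [[0,0,-0.14],[0,0,-0.28],[0,0,-0.42],[0,0,-0.436],[0,0,-0.436]], "gripper": [0.9,0.9,0.9,0.9,0.9]}}

```text
t: 8.0
tool_pos: [0.5205, 0.1187, 0.1351]
orientation: [[0.854, 0.521, 0.0], [0.521, -0.854, 0.0], [0.0, 0.0, -1.0]]
force: [0.3, -0.7, -1.4]
opening: 0.0177
```

```bash
python3 look.py 6;python3 - <<'E'
from h import *
a=cv2.imread('pics/w6.png');b=cv2.imread('pics/s6.png');c=cv2.imread('pics/c6.png')
cv2.imwrite('pics/m6.png',np.hstack([cv2.resize(a[165:225,250:310],(540,540),interpolation=2),cv2.resize(b[145:205,220:250],(260,540),interpolation=2)]))
cv2.imwrite('pics/m6c.png',cv2.resize(c[220:300,180:260],(560,560),interpolation=2))
E
```

```text
8.0 [ 0.32 -0.73 -1.41] [0.007 0.037 0.052] 0.0177 [0.5205 0.1187 0.1351] [ 29.7  14.2  -2.8   0.  -73.   91.7] [[0.8536, 0.521, 0.0001], [0.521, -0.8536, 0.0], [0.0001, 0.0, -1.0]]
wrist slot [([278.0, 190.5], 0.94)]
wrist blade_tip [([460.2, 245.4], 0.72), ([276.6, 197.7], 0.61), ([441.8, 315.5], 0.29)]
side slot [([236.7, 175.6], 0.69)]
side blade_tip [([293.6, 243.8], 0.93), ([237.6, 170.8], 0.81), ([212.7, 285.4], 0.52)]
scene slot [([222.4, 262.5], 0.67), ([195.1, 241.0], 0.58)]
scene blade_tip [([220.0, 258.2], 0.61), ([293.4, 240.6], 0.52)]
```

View pics/m6.png

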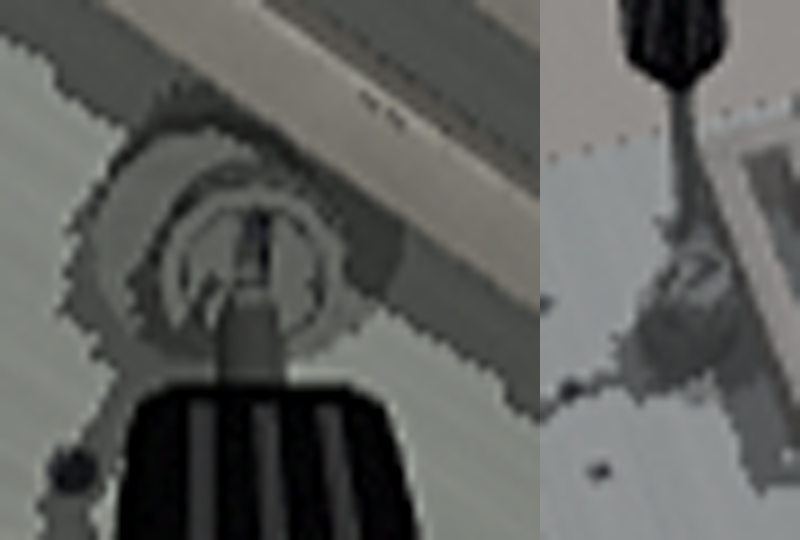

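View pics/m6c.png

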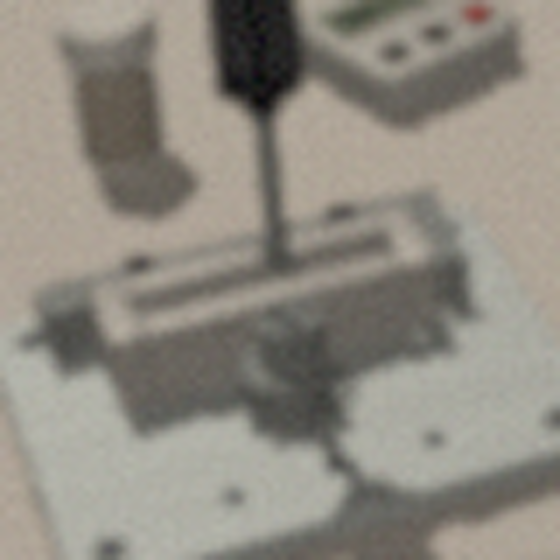

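Run:
```python
from h import *
w=np.load('w6.npy',allow_pickle=True).item();s=ctrl.get_calibration('scene');d=ctrl.get_calibration('side')
st=ctrl.get_state();R=st['orientation'];t=st['tool_pos'];print(t)
W=lambda x,y:(250+x/9,165+y/9);S=lambda x,y:(220+(x-540)*30/260,145+y/9);C=lambda x,y:(180+x/7,220+y/7)
T=lambda X:(R.T@(X-t)*1000).round(1)
P=[onz(w,W(*p),.0395) for p in((253,255),(258,210),(248,290))]
print('slot line yaw',np.degrees(np.arctan2(*(P[1]-P[2])[[1,0]])),'tool',np.degrees(np.arctan2(R[1,0],R[0,0])))
print('ring ctr',T(onz(w,W(252,270),.0415)))
print('near corner',T(onz(w,W(244,297),.058)))
a=onz(d,S(685,222),.058);b=onz(s,C(277,266),.058);print('tip side',T(a),'scene',T(b),a,b)
a=onz(d,S(695,270),.0395);b=onz(s,(221.3,265.3),.0395);c=onz(d,(238.1,175.2),.0395);print('slot side',T(a),T(c),'scene',T(b),a,c,b)
```

```text
[0.5208004  0.11881273 0.13620199]
slot line yaw 24.34817155771138 tool 31.556829932990553
ring ctr [ 0.4 -2.7 94.7]
near corner [ 1.7 -3.4 78.2]
tip side [ 1.6 -4.4 78.2] scene [-1.7 -4.5 78.2] [0.51992606 0.12347047 0.058     ] [0.5170899  0.12180402 0.058     ]
slot side [ 2.8 -3.8 96.7] [ 2.6 -3.  96.7] scene [-3.2 -3.6 96.7] [0.52124672 0.12351612 0.0395    ] [0.52148662 0.12274568 0.0395    ] [0.51629756 0.12028806 0.0395    ]
```

Run:
```python
from h import *
a=cv2.imread('pics/w6.png')[180:212,262:298];b=cv2.imread('pics/w5.png')[168:200,262:298]
f=lambda i:cv2.convertScaleAbs(cv2.resize(i,(390,350),interpolation=2),alpha=1.6)
cv2.imwrite('pics/m7.png',np.hstack([f(a),f(b)]))
```

```text
(no output)
```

View pics/m7.png

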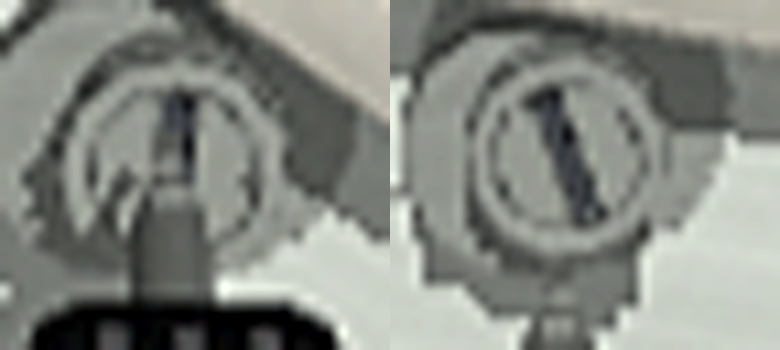

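>>> {"op": "jog_arm", "data": {"linear": [[-0.05,0.1,0.5],[-0.05,0.1,0.9],[-0.05,0.1,1.2],[-0.05,0.1,1.5],[-0.05,0.1,1.7]], "twist": [[0,0,0],[0,0,0],[0,0,0],[0,0,0],[0,0,0]], "gripper": [0.9,0.9,0.9,0.9,0.9]}}

```text
t: 8.95
tool_pos: [0.5205, 0.1175, 0.1183]
orientation: [[0.852, 0.524, -0.0], [0.524, -0.852, -0.0], [-0.0, -0.0, -1.0]]
force: [0.0, -0.6, -1.5]
opening: 0.0175
```

```bash
python3 look.py 8|head -1;python3 - <<'E'
from h import *
a=cv2.imread('pics/w8.png')[180:212,262:298];b=cv2.imread('pics/s8.png')[155:195,222:258]
f=lambda i:cv2.convertScaleAbs(cv2.resize(i,(390,350),interpolation=2),alpha=1.6)
cv2.imwrite('pics/m8.png',np.hstack([f(a),f(b)]))
E
```

```text
8.95 [ 0.04 -0.64 -1.52] [-0.041  0.017  0.073] 0.0175 [0.5205 0.1175 0.1183] [ 29.5  14.8  -4.6  -0.  -70.7  92. ] [[0.8519, 0.5237, -0.0004], [0.5237, -0.8519, -0.0002], [-0.0004, -0.0, -1.0]]
```

View pics/m8.png

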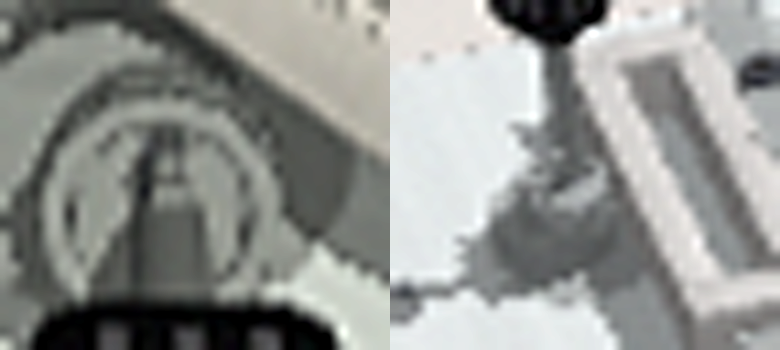

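>>> {"op": "jog_arm", "data": {"linear": [[-0.1,-0.06,0],[-0.1,-0.06,0.1],[-0.1,-0.06,0.2],[-0.1,-0.06,0.3],[-0.1,-0.06,0.3]], "twist": [[0,0,0],[0,0,0],[0,0,0],[0,0,0],[0,0,0]], "gripper": [0.9,0.9,0.9,0.9,0.9]}}

```text
t: 9.9
tool_pos: [0.5193, 0.1175, 0.1155]
orientation: [[0.852, 0.524, -0.0], [0.524, -0.852, -0.0], [-0.0, -0.0, -1.0]]
force: [-0.5, -0.0, -1.2]
opening: 0.0177
```

```bash
python3 look.py 9|head -1;python3 - <<'E'
from h import *
a=cv2.imread('pics/w9.png')[180:212,262:298];b=cv2.imread('pics/s9.png')[155:195,222:258]
f=lambda i:cv2.convertScaleAbs(cv2.resize(i,(390,350),interpolation=2),alpha=1.6)
cv2.imwrite('pics/m9.png',np.hstack([f(a),f(b)]))
E
```

```text
9.9 [-0.54 -0.02 -1.19] [0.065 0.034 0.023] 0.0177 [0.5193 0.1175 0.1155] [ 29.6  14.8  -5.   -0.  -70.2  92. ] [[0.8519, 0.5237, -0.0004], [0.5237, -0.8519, -0.0002], [-0.0004, -0.0, -1.0]]
```

View pics/m9.png

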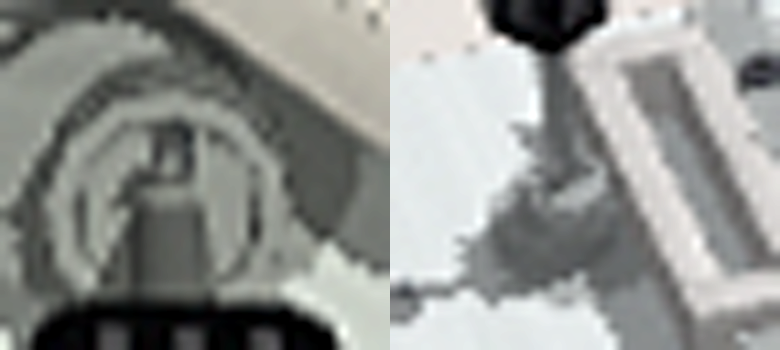

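>>> {"op": "jog_arm", "data": {"linear": [[0,0,0.1],[0,0,0.2],[0,0,0.3],[0,0,0.3],[0,0,0.3]], "twist": [[0,0,0],[0,0,0],[0,0,0],[0,0,0],[0,0,0]], "gripper": [0.9,0.9,0.9,0.9,0.9]}}

```text
t: 10.85
tool_pos: [0.5196, 0.1176, 0.1129]
orientation: [[0.852, 0.524, 0.0], [0.524, -0.852, 0.0], [0.0, 0.0, -1.0]]
force: [0.6, 0.1, 0.1]
opening: 0.0178
```

>>> {"op": "jog_arm", "data": {"linear": [[0,0,0.1],[0,0,0.1],[0,0,0.2],[0,0,0.2],[0,0,0.2]], "twist": [[0,0,0],[0,0,0],[0,0,0],[0,0,0],[0,0,0]], "gripper": [0.9,0.9,0.9,0.9,0.9]}}

```text
t: 11.35
tool_pos: [0.5208, 0.1178, 0.1125]
orientation: [[0.852, 0.524, 0.004], [0.524, -0.852, 0.001], [0.003, 0.001, -1.0]]
force: [-1.1, -0.4, 8.7]
opening: 0.0177
```

Contact came at z=0.1125, about 10 N, at slot-bottom depth, so the blade is in the slot. Next I'll turn clockwise in small steps, reading the moment each time.

```bash
cat > st.py <<'E'
from h import *
s=ctrl.get_state();R=s['orientation']
print('t',round(s['t'],2),'F',s['force'].round(2),'M',s['moment'].round(3),'tau6',s['tau'][5].round(3),'pos',s['tool_pos'].round(4),'yaw',np.degrees(np.arctan2(R[1,0],R[0,0])).round(2),'q6',s['q'][5].round(1))
E
python3 st.py
```

```text
t 11.35 F [-1.08 -0.42  8.73] M [ 0.066  0.426 -0.022] tau6 -0.003 pos [0.5208 0.1178 0.1125] yaw 31.61 q6 92.0
```

>>> {"op": "jog_arm", "data": {"linear": [[0,0,-0.03],[0,0,-0.03],[0,0,-0.03],[0,0,-0.03],[0,0,-0.03]], "twist": [[0,0,0.03],[0,0,0.06],[0,0,0.09],[0,0,0.12],[0,0,0.12]], "gripper": [0.9,0.9,0.9,0.9,0.9]}}

```text
t: 11.85
tool_pos: [0.5206, 0.1178, 0.1126]
orientation: [[0.909, 0.418, 0.003], [0.418, -0.909, 0.001], [0.003, 0.001, -1.0]]
force: [-0.4, -0.1, 8.2]
opening: 0.0178
```

```bash
python3 st.py
```

```text
t 11.85 F [-0.44 -0.11  8.23] M [0.08  0.428 0.046] tau6 -0.284 pos [0.5206 0.1178 0.1126] yaw 24.68 q6 85.1
```

>>> {"op": "jog_arm", "data": {"linear": [[0,0,0],[0,0,0],[0,0,0],[0,0,0],[0,0,0]], "twist": [[0,0,0.03],[0,0,0.06],[0,0,0.09],[0,0,0.12],[0,0,0.12]], "gripper": [0.9,0.9,0.9,0.9,0.9]}}

```text
t: 12.35
tool_pos: [0.5206, 0.1179, 0.1126]
orientation: [[0.952, 0.306, 0.003], [0.306, -0.952, 0.001], [0.003, 0.0, -1.0]]
force: [-1.3, 0.3, 7.2]
opening: 0.0176
```

```bash
python3 st.py
```

```text
t 12.35 F [-1.34  0.28  7.18] M [0.191 0.448 0.046] tau6 -0.299 pos [0.5206 0.1179 0.1126] yaw 17.81 q6 78.2
```

>>> {"op": "jog_arm", "data": {"linear": [[0,0,0],[0,0,0],[0,0,0],[0,0,0],[0,0,0]], "twist": [[0,0,0.03],[0,0,0.06],[0,0,0.09],[0,0,0.1],[0,0,0.1]], "gripper": [0.9,0.9,0.9,0.9,0.9]}}

```text
t: 12.85
tool_pos: [0.5205, 0.1179, 0.1126]
orientation: [[0.978, 0.21, 0.003], [0.21, -0.978, 0.001], [0.003, -0.0, -1.0]]
force: [-1.1, 0.1, 8.3]
opening: 0.0177
```

```bash
python3 st.py
```

```text
t 12.85 F [-1.12  0.09  8.31] M [0.16  0.492 0.003] tau6 -0.135 pos [0.5205 0.1179 0.1126] yaw 12.11 q6 72.5
```

>>> {"op": "jog_arm", "data": {"linear": [[0,0,0],[0,0,0],[0,0,0],[0,0,0],[0,0,0]], "twist": [[0,0,0.03],[0,0,0.06],[0,0,0.09],[0,0,0.1],[0,0,0.1]], "gripper": [0.9,0.9,0.9,0.9,0.9]}}

```text
t: 13.35
tool_pos: [0.5205, 0.1179, 0.1126]
orientation: [[0.994, 0.111, 0.003], [0.111, -0.994, 0.001], [0.003, -0.0, -1.0]]
force: [-1.0, 0.3, 6.8]
opening: 0.0178
```

```bash
python3 st.py;python3 - <<'E'
from h import *
a=ctrl.capture('wrist')[150:230,230:330,::-1];b=ctrl.capture('side')[140:210,200:290,::-1]
f=lambda i:cv2.convertScaleAbs(cv2.resize(i,(390,350),interpolation=2),alpha=1.4)
cv2.imwrite('pics/m10.png',np.hstack([f(a),f(b)]))
E
```

```text
t 13.35 F [-1.    0.35  6.82] M [0.194 0.512 0.033] tau6 -0.135 pos [0.5205 0.1179 0.1126] yaw 6.38 q6 66.8
```

View pics/m10.png

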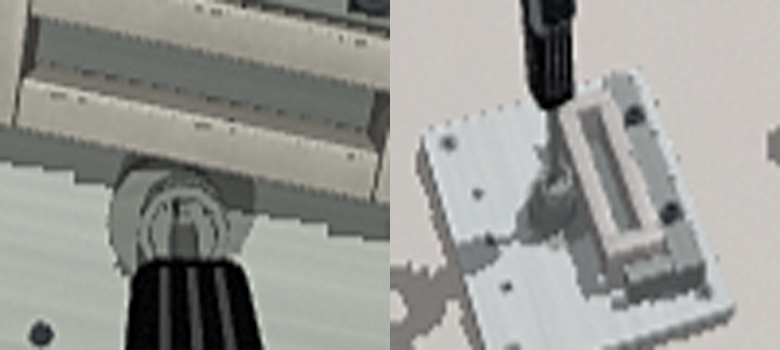

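```bash
cat > st2.py <<'E'
from h import *
L=[]
for i in range(4):
    if i: ctrl.capture('side')
    s=ctrl.get_state();L.append(np.r_[s['force'],s['moment'],s['tau'][5]])
R=s['orientation'];L=np.array(L)
print('t',round(s['t'],2),'F',L[:,:3].mean(0).round(2),'M',L[:,3:6].mean(0).round(3),'Mz',L[:,5].round(3),'tau6',L[:,6].round(3),'pos',s['tool_pos'].round(4),'yaw',np.degrees(np.arctan2(R[1,0],R[0,0])).round(2))
E
python3 st2.py
```

```text
t 13.6 F [-1.38  0.74  6.97] M [0.169 0.544 0.025] Mz [ 0.028  0.035 -0.012  0.049] tau6 [-0.039 -0.034 -0.033 -0.032] pos [0.5205 0.1179 0.1126] yaw 6.4
```

>>> {"op": "jog_arm", "data": {"linear": [[0,0,0],[0,0,0],[0,0,0],[0,0,0],[0,0,0]], "twist": [[0,0,0.02],[0,0,0.04],[0,0,0.06],[0,0,0.08],[0,0,0.1]], "gripper": [0.9,0.9,0.9,0.9,0.9]}}

```text
t: 14.1
tool_pos: [0.5205, 0.1178, 0.1126]
orientation: [[1.0, 0.011, 0.003], [0.011, -1.0, 0.001], [0.003, -0.001, -1.0]]
force: [-1.1, 0.3, 7.4]
opening: 0.0175
```

```bash
python3 st2.py
```

```text
t 14.25 F [-1.04  0.28  7.52] M [0.136 0.578 0.027] Mz [ 0.059  0.01  -0.004  0.043] tau6 [ 0.23   0.012 -0.213 -0.089] pos [0.5205 0.1178 0.1126] yaw 0.66
```

>>> {"op": "jog_arm", "data": {"linear": [[0,0,0],[0,0,0],[0,0,0],[0,0,0],[0,0,0]], "twist": [[0,0,0.02],[0,0,0.04],[0,0,0.06],[0,0,0.08],[0,0,0.1]], "gripper": [0.9,0.9,0.9,0.9,0.9]}}

```text
t: 14.75
tool_pos: [0.5204, 0.1178, 0.1126]
orientation: [[0.996, -0.089, 0.003], [-0.089, -0.996, 0.001], [0.003, -0.001, -1.0]]
force: [-1.6, 0.1, 6.9]
opening: 0.0177
```

```bash
python3 st2.py
```

```text
t 14.9 F [-1.23  0.4   7.4 ] M [0.121 0.601 0.073] Mz [0.071 0.061 0.051 0.109] tau6 [ 0.229  0.012 -0.213 -0.09 ] pos [0.5204 0.1178 0.1126] yaw -5.07
```

>>> {"op": "jog_arm", "data": {"linear": [[0,0,0],[0,0,0],[0,0,0],[0,0,0],[0,0,0]], "twist": [[0,0,0.02],[0,0,0.04],[0,0,0.05],[0,0,0.05],[0,0,0.05]], "gripper": [0.9,0.9,0.9,0.9,0.9]}}

```text
t: 15.4
tool_pos: [0.5204, 0.1178, 0.1126]
orientation: [[0.99, -0.138, 0.003], [-0.138, -0.99, 0.001], [0.003, -0.001, -1.0]]
force: [-2.0, 0.6, 7.5]
opening: 0.0176
```

```bash
python3 st2.py
```

```text
t 15.55 F [-1.58  0.34  7.63] M [0.118 0.664 0.028] Mz [0.029 0.021 0.016 0.045] tau6 [-0.041 -0.035 -0.034 -0.034] pos [0.5204 0.1178 0.1126] yaw -7.92
```

>>> {"op": "jog_arm", "data": {"linear": [[0,0,0],[0,0,0],[0,0,0],[0,0,0],[0,0,0]], "twist": [[0,0,0.02],[0,0,0.04],[0,0,0.05],[0,0,0.05],[0,0,0.05]], "gripper": [0.9,0.9,0.9,0.9,0.9]}}

```text
t: 16.05
tool_pos: [0.5204, 0.1178, 0.1126]
orientation: [[0.982, -0.187, 0.003], [-0.187, -0.982, 0.001], [0.003, -0.001, -1.0]]
force: [-0.9, 0.9, 7.8]
opening: 0.0175
```

```bash
python3 st2.py
```

```text
t 16.2 F [-1.51  0.58  8.36] M [0.118 0.671 0.043] Mz [-0.009  0.07   0.103  0.007] tau6 [-0.041 -0.035 -0.034 -0.034] pos [0.5204 0.1178 0.1126] yaw -10.79
```

>>> {"op": "jog_arm", "data": {"linear": [[0,0,0],[0,0,0],[0,0,0],[0,0,0],[0,0,0]], "twist": [[0,0,0.03],[0,0,0.06],[0,0,0.08],[0,0,0.08],[0,0,0.08]], "gripper": [0.9,0.9,0.9,0.9,0.9]}}

```text
t: 16.7
tool_pos: [0.5203, 0.1178, 0.1126]
orientation: [[0.964, -0.265, 0.003], [-0.265, -0.964, 0.001], [0.002, -0.001, -1.0]]
force: [-1.2, -0.5, 8.2]
opening: 0.0175
```

```bash
python3 st2.py
```

```text
t 16.85 F [-1.42  0.11  7.89] M [0.091 0.714 0.069] Mz [0.106 0.034 0.073 0.064] tau6 [-0.047 -0.037 -0.034 -0.034] pos [0.5204 0.1178 0.1126] yaw -15.38
```

>>> {"op": "jog_arm", "data": {"linear": [[0,0,0],[0,0,0],[0,0,0],[0,0,0],[0,0,0]], "twist": [[0,0,0.02],[0,0,0.04],[0,0,0.06],[0,0,0.06],[0,0,0.06]], "gripper": [0.9,0.9,0.9,0.9,0.9]}}

```text
t: 17.35
tool_pos: [0.5203, 0.1178, 0.1126]
orientation: [[0.947, -0.322, 0.003], [-0.322, -0.947, 0.001], [0.002, -0.001, -1.0]]
force: [-0.9, -0.1, 8.5]
opening: 0.0178
```

```bash
python3 st2.py;python3 - <<'E'
from h import *
a=ctrl.capture('wrist')[150:230,230:330,::-1];b=ctrl.capture('side')[140:210,200:290,::-1]
f=lambda i:cv2.convertScaleAbs(cv2.resize(i,(390,350),interpolation=2),alpha=1.4)
cv2.imwrite('pics/m11.png',np.hstack([f(a),f(b)]))
E
```

```text
t 17.5 F [-1.6   0.06  7.92] M [0.123 0.761 0.045] Mz [0.005 0.094 0.06  0.023] tau6 [-0.048 -0.037 -0.035 -0.034] pos [0.5203 0.1178 0.1126] yaw -18.81
```

View pics/m11.png

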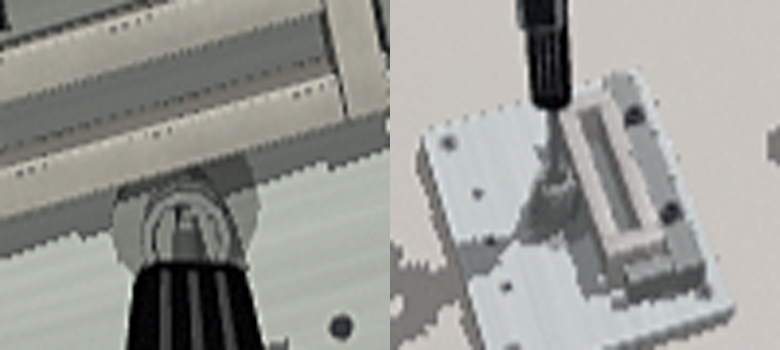

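>>> {"op": "jog_arm", "data": {"linear": [[0,0,0],[0,0,0],[0,0,0],[0,0,0],[0,0,0]], "twist": [[0,0,0.02],[0,0,0.04],[0,0,0.06],[0,0,0.06],[0,0,0.06]], "gripper": [0.9,0.9,0.9,0.9,0.9]}}

```text
t: 18.1
tool_pos: [0.5203, 0.1177, 0.1126]
orientation: [[0.926, -0.379, 0.003], [-0.379, -0.926, 0.001], [0.002, -0.001, -1.0]]
force: [-1.4, 0.1, 7.9]
opening: 0.0175
```

```bash
python3 st2.py
```

```text
t 18.25 F [-1.33  0.22  7.87] M [0.082 0.807 0.057] Mz [0.029 0.066 0.069 0.065] tau6 [-0.048 -0.037 -0.035 -0.035] pos [0.5203 0.1177 0.1126] yaw -22.25
```

>>> {"op": "jog_arm", "data": {"linear": [[0,0,0],[0,0,0],[0,0,0],[0,0,0],[0,0,0]], "twist": [[0,0,0.02],[0,0,0.04],[0,0,0.05],[0,0,0.05],[0,0,0.05]], "gripper": [0.9,0.9,0.9,0.9,0.9]}}

```text
t: 18.75
tool_pos: [0.5202, 0.1178, 0.1126]
orientation: [[0.905, -0.424, 0.003], [-0.424, -0.905, 0.001], [0.002, -0.002, -1.0]]
force: [-1.8, 0.4, 7.9]
opening: 0.0177
```

```bash
python3 st2.py
```

```text
t 18.9 F [-1.99 -0.06  7.81] M [0.137 0.844 0.046] Mz [0.055 0.067 0.031 0.031] tau6 [-0.051 -0.046 -0.045 -0.044] pos [0.5203 0.1178 0.1126] yaw -25.11
```

>>> {"op": "jog_arm", "data": {"linear": [[0,0,0],[0,0,0],[0,0,0],[0,0,0],[0,0,0]], "twist": [[0,0,0.02],[0,0,0.04],[0,0,0.05],[0,0,0.05],[0,0,0.05]], "gripper": [0.9,0.9,0.9,0.9,0.9]}}

```text
t: 19.4
tool_pos: [0.5202, 0.1177, 0.1126]
orientation: [[0.883, -0.469, 0.002], [-0.469, -0.883, 0.001], [0.002, -0.002, -1.0]]
force: [-2.7, 0.8, 8.2]
opening: 0.0176
```

```bash
python3 st2.py
```

```text
t 19.55 F [-2.06  0.3   8.23] M [0.103 0.869 0.053] Mz [0.049 0.024 0.058 0.081] tau6 [-0.061 -0.055 -0.054 -0.054] pos [0.5202 0.1178 0.1126] yaw -27.98
```

>>> {"op": "jog_arm", "data": {"linear": [[0,0,0],[0,0,0],[0,0,0],[0,0,0],[0,0,0]], "twist": [[0,0,0.02],[0,0,0.04],[0,0,0.04],[0,0,0.04],[0,0,0.04]], "gripper": [0.9,0.9,0.9,0.9,0.9]}}

```text
t: 20.05
tool_pos: [0.5202, 0.1177, 0.1126]
orientation: [[0.864, -0.504, 0.002], [-0.504, -0.864, 0.0], [0.002, -0.002, -1.0]]
force: [-3.0, -0.5, 8.6]
opening: 0.0177
```

```bash
python3 st2.py
```

```text
t 20.2 F [-2.33  0.08  8.5 ] M [0.121 0.897 0.061] Mz [0.062 0.079 0.047 0.057] tau6 [-0.054 -0.054 -0.054 -0.054] pos [0.5202 0.1178 0.1126] yaw -30.27
```

>>> {"op": "jog_arm", "data": {"linear": [[0,0,0],[0,0,0],[0,0,0],[0,0,0],[0,0,0]], "twist": [[0,0,0.02],[0,0,0.04],[0,0,0.04],[0,0,0.04],[0,0,0.04]], "gripper": [0.9,0.9,0.9,0.9,0.9]}}

```text
t: 20.7
tool_pos: [0.5202, 0.1178, 0.1126]
orientation: [[0.843, -0.538, 0.002], [-0.538, -0.843, 0.001], [0.002, -0.002, -1.0]]
force: [-2.6, 0.1, 8.1]
opening: 0.0179
```

```bash
python3 st2.py
```

```text
t 20.85 F [-2.19  0.12  8.34] M [0.147 0.938 0.067] Mz [0.053 0.068 0.04  0.105] tau6 [-0.055 -0.054 -0.054 -0.054] pos [0.5202 0.1178 0.1126] yaw -32.56
```

>>> {"op": "jog_arm", "data": {"linear": [[0,0,0],[0,0,0],[0,0,0],[0,0,0],[0,0,0]], "twist": [[0,0,0.02],[0,0,0.03],[0,0,0.03],[0,0,0.03],[0,0,0.03]], "gripper": [0.9,0.9,0.9,0.9,0.9]}}

```text
t: 21.35
tool_pos: [0.5201, 0.1178, 0.1125]
orientation: [[0.826, -0.563, 0.002], [-0.563, -0.826, 0.0], [0.002, -0.002, -1.0]]
force: [-2.6, 0.9, 9.2]
opening: 0.0174
```

```bash
python3 st2.py
```

```text
t 21.5 F [-1.87  0.9   8.91] M [0.117 0.963 0.037] Mz [0.031 0.044 0.035 0.038] tau6 [-0.057 -0.056 -0.056 -0.056] pos [0.5202 0.1178 0.1126] yaw -34.28
```

>>> {"op": "jog_arm", "data": {"linear": [[0,0,0],[0,0,0],[0,0,0],[0,0,0],[0,0,0]], "twist": [[0,0,0.02],[0,0,0.03],[0,0,0.03],[0,0,0.03],[0,0,0.03]], "gripper": [0.9,0.9,0.9,0.9,0.9]}}

```text
t: 22.0
tool_pos: [0.5201, 0.1177, 0.1126]
orientation: [[0.809, -0.588, 0.002], [-0.588, -0.809, 0.0], [0.002, -0.002, -1.0]]
force: [-1.3, -0.6, 8.6]
opening: 0.0177
```

```bash
python3 st2.py
```

```text
t 22.15 F [-1.85  0.05  8.66] M [0.137 1.012 0.057] Mz [0.037 0.099 0.05  0.042] tau6 [-0.062 -0.061 -0.061 -0.061] pos [0.5201 0.1177 0.1126] yaw -36.0
```

>>> {"op": "jog_arm", "data": {"linear": [[0,0,0],[0,0,0],[0,0,0],[0,0,0],[0,0,0]], "twist": [[0,0,0.02],[0,0,0.03],[0,0,0.03],[0,0,0.03],[0,0,0.03]], "gripper": [0.9,0.9,0.9,0.9,0.9]}}

```text
t: 22.65
tool_pos: [0.5201, 0.1178, 0.1126]
orientation: [[0.791, -0.612, 0.002], [-0.612, -0.791, 0.001], [0.001, -0.002, -1.0]]
force: [-2.1, 0.5, 8.5]
opening: 0.0178
```

```bash
python3 st2.py
```

```text
t 22.8 F [-1.9   0.42  8.34] M [0.158 1.032 0.043] Mz [0.034 0.049 0.066 0.021] tau6 [-0.075 -0.074 -0.074 -0.074] pos [0.5201 0.1178 0.1126] yaw -37.72
```

>>> {"op": "jog_arm", "data": {"linear": [[0,0,0],[0,0,0],[0,0,0],[0,0,0],[0,0,0]], "twist": [[0,0,0.02],[0,0,0.03],[0,0,0.03],[0,0,0.03],[0,0,0.03]], "gripper": [0.9,0.9,0.9,0.9,0.9]}}

```text
t: 23.3
tool_pos: [0.5201, 0.1178, 0.1126]
orientation: [[0.772, -0.635, 0.002], [-0.635, -0.772, 0.0], [0.001, -0.002, -1.0]]
force: [-2.0, -0.5, 8.2]
opening: 0.0176
```

```bash
python3 st2.py
```

```text
t 23.45 F [-2.18  0.44  8.41] M [0.134 1.058 0.097] Mz [0.085 0.043 0.127 0.132] tau6 [-0.09 -0.09 -0.09 -0.09] pos [0.5201 0.1178 0.1126] yaw -39.43
```

>>> {"op": "jog_arm", "data": {"linear": [[0,0,0],[0,0,0],[0,0,0],[0,0,0],[0,0,0]], "twist": [[0,0,0.02],[0,0,0.04],[0,0,0.06],[0,0,0.06],[0,0,0.06]], "gripper": [0.9,0.9,0.9,0.9,0.9]}}

```text
t: 23.95
tool_pos: [0.5201, 0.1178, 0.1126]
orientation: [[0.733, -0.68, 0.002], [-0.68, -0.733, 0.001], [0.001, -0.002, -1.0]]
force: [-3.5, 0.2, 9.0]
opening: 0.018
```

```bash
python3 st2.py
```

```text
t 24.1 F [-2.67  0.13  9.09] M [0.197 1.095 0.112] Mz [0.17  0.07  0.117 0.091] tau6 [-0.132 -0.121 -0.119 -0.119] pos [0.5201 0.1178 0.1126] yaw -42.87
```

>>> {"op": "jog_arm", "data": {"linear": [[0,0,0],[0,0,0],[0,0,0],[0,0,0],[0,0,0]], "twist": [[0,0,0.02],[0,0,0.04],[0,0,0.055],[0,0,0.055],[0,0,0.055]], "gripper": [0.9,0.9,0.9,0.9,0.9]}}

```text
t: 24.6
tool_pos: [0.52, 0.1178, 0.1126]
orientation: [[0.694, -0.72, 0.002], [-0.72, -0.694, 0.001], [0.001, -0.002, -1.0]]
force: [-2.6, -0.5, 9.0]
opening: 0.0176
```

```bash
python3 st2.py;python3 - <<'E'
from h import *
a=ctrl.capture('wrist')[120:230,220:350,::-1];b=ctrl.capture('side')[140:210,200:290,::-1]
f=lambda i:cv2.convertScaleAbs(cv2.resize(i,(390,350),interpolation=2),alpha=1.4)
cv2.imwrite('pics/m12.png',np.hstack([f(a),f(b)]))
E
```

```text
t 24.75 F [-2.41  0.12  8.65] M [0.221 1.124 0.161] Mz [0.162 0.156 0.182 0.143] tau6 [-0.159 -0.151 -0.149 -0.149] pos [0.52   0.1178 0.1126] yaw -46.01
```

View pics/m12.png

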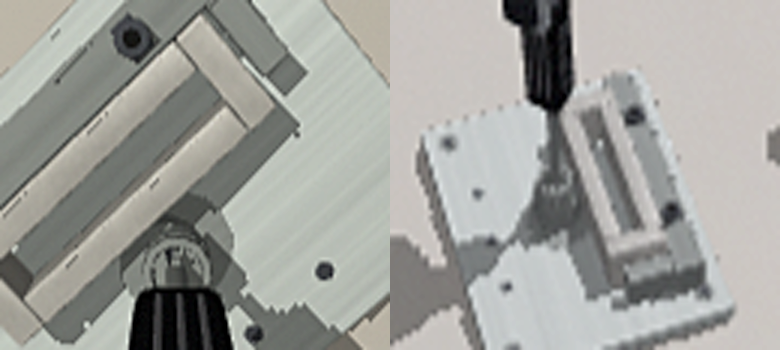

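The cam bites: steady torque is 0.149 N m. I'll back the blade off within its play, then lift straight up.

>>> {"op": "jog_arm", "data": {"linear": [[0,0,0],[0,0,0],[0,0,0],[0,0,0],[0,0,0]], "twist": [[0,0,-0.02],[0,0,-0.04],[0,0,-0.06],[0,0,-0.06],[0,0,-0.06]], "gripper": [0.9,0.9,0.9,0.9,0.9]}}

```text
t: 25.35
tool_pos: [0.5201, 0.1178, 0.1126]
orientation: [[0.736, -0.677, 0.002], [-0.677, -0.736, 0.001], [0.001, -0.002, -1.0]]
force: [-2.7, -0.6, 8.3]
opening: 0.0179
```

```bash
python3 st2.py
```

```text
t 25.5 F [-2.26  0.19  8.13] M [0.232 1.062 0.096] Mz [0.114 0.098 0.106 0.068] tau6 [-0.083 -0.093 -0.096 -0.096] pos [0.5201 0.1178 0.1126] yaw -42.58
```

>>> {"op": "jog_arm", "data": {"linear": [[0,0,0],[0,0,0],[0,0,0],[0,0,0],[0,0,0]], "twist": [[0,0,-0.03],[0,0,-0.06],[0,0,-0.09],[0,0,-0.11],[0,0,-0.11]], "gripper": [0.9,0.9,0.9,0.9,0.9]}}

```text
t: 26.0
tool_pos: [0.5201, 0.1178, 0.1126]
orientation: [[0.806, -0.591, 0.002], [-0.591, -0.806, 0.001], [0.002, -0.002, -1.0]]
force: [-2.7, 0.3, 8.5]
opening: 0.0176
```

```bash
python3 st2.py
```

```text
t 26.15 F [-2.14  0.57  8.71] M [0.174 1.    0.044] Mz [0.051 0.023 0.025 0.076] tau6 [ 0.159  0.031 -0.014 -0.025] pos [0.5201 0.1178 0.1126] yaw -36.29
```

>>> {"op": "jog_arm", "data": {"linear": [[0,0,-0.3],[0,0,-0.6],[0,0,-1],[0,0,-1.5],[0,0,-2.5]], "twist": [[0,0,0],[0,0,0],[0,0,0],[0,0,0],[0,0,0]], "gripper": [0.9,0.9,0.9,0.9,0.9]}}

```text
t: 26.65
tool_pos: [0.5192, 0.1173, 0.1361]
orientation: [[0.806, -0.592, -0.001], [-0.592, -0.806, -0.001], [-0.0, 0.001, -1.0]]
force: [0.4, -0.6, -2.1]
opening: 0.0176
```

>>> {"op": "jog_arm", "data": {"linear": [[0,0,-2],[0,0,-4],[0,0,-6],[0,0,-8],[0,0,-8]], "twist": [[0,0,0],[0,0,0],[0,0,0],[0,0,0],[0,0,0]], "gripper": [0.9,0.9,0.9,0.9,0.9]}}

```text
t: 27.15
tool_pos: [0.5213, 0.1179, 0.22]
orientation: [[0.806, -0.592, 0.007], [-0.592, -0.806, 0.002], [0.004, -0.005, -1.0]]
force: [0.9, 0.2, -0.6]
opening: 0.0178
```

```bash
python3 look.py 13|head -1;python3 - <<'E'
from h import *
a=cv2.imread('pics/w13.png')[120:220,220:340];b=cv2.imread('pics/s13.png')[140:220,200:290]
f=lambda i:cv2.convertScaleAbs(cv2.resize(i,(395,400),interpolation=2),alpha=1.4)
cv2.imwrite('pics/m13.png',np.hstack([f(a),f(b)]))
E
```

```text
27.15 [ 0.94  0.22 -0.59] [0.019 0.003 0.007] 0.0178 [0.5213 0.1179 0.22  ] [ 29.6  12.2   6.9   0.1 -84.3  24.1] [[0.8058, -0.5921, 0.0067], [-0.5921, -0.8058, 0.0019], [0.0043, -0.0055, -1.0]]
```

View pics/m13.png

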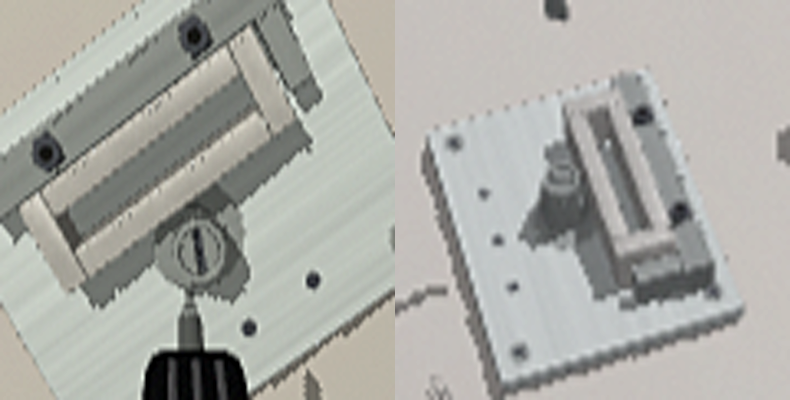

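Applicator lies flush on the fence, with no gap along its long side (left crop), and the screw is free. Now I'll carry the driver back to the stand.

>>> {"op": "jog_arm", "data": {"linear": [[2.4,4.3,0],[4.9,8.7,0],[7.3,13.1,0],[9.8,17.5,0],[12.3,21.8,0]], "twist": [[0,0,-0.149],[0,0,-0.298],[0,0,-0.447],[0,0,-0.596],[0,0,-0.745]], "gripper": [0.9,0.9,0.9,0.9,0.9]}}

```text
t: 28.1
tool_pos: [0.4919, -0.1088, 0.216]
orientation: [[0.999, 0.052, 0.0], [0.052, -0.999, -0.0], [0.0, 0.0, -1.0]]
force: [1.1, 0.6, -1.3]
opening: 0.0181
```

>>> {"op": "jog_arm", "data": {"linear": [[0,0,0],[0,0,1],[0,0,2],[0,0,2.5],[0,0,2.5]], "twist": [[0,0,-0.14],[0,0,-0.165],[0,0,-0.165],[0,0,-0.165],[0,0,-0.165]], "gripper": [0.9,0.9,0.9,0.9,0.9]}}

```text
t: 28.6
tool_pos: [0.4918, -0.1063, 0.1896]
orientation: [[0.978, 0.209, -0.003], [0.209, -0.978, 0.0], [-0.003, -0.001, -1.0]]
force: [-0.2, -0.2, -1.4]
opening: 0.0178
```

```bash
python3 look.py 14;python3 - <<'E'
from h import *
a=cv2.imread('pics/w14.png')[160:230,240:320];b=cv2.imread('pics/s14.png')[200:300,220:320]
f=lambda i:cv2.convertScaleAbs(cv2.resize(i,(400,400),interpolation=2),alpha=1.4)
cv2.imwrite('pics/m14.png',np.hstack([f(a),f(b)]))
E
```

```text
28.6 [-0.21 -0.16 -1.43] [ 0.02  -0.004 -0.03 ] 0.0178 [ 0.4918 -0.1063  0.1896] [  5.7   9.5  -0.8  -0.  -79.9  96.4] [[0.9778, 0.2094, -0.0027], [0.2094, -0.9778, 0.0001], [-0.0026, -0.0006, -1.0]]
wrist slot [([74.5, 112.2], 0.84)]
wrist blade_tip [([269.6, 108.7], 0.7), ([278.5, 196.6], 0.68)]
side slot [([236.9, 178.9], 0.71), ([235.1, 185.2], 0.47)]
side blade_tip [([214.0, 282.5], 0.91), ([263.6, 236.4], 0.77), ([295.7, 243.8], 0.73)]
scene slot [([220.7, 265.3], 0.73), ([214.5, 265.6], 0.71)]
scene blade_tip [([294.8, 238.3], 0.51)]
```

View pics/m14.png

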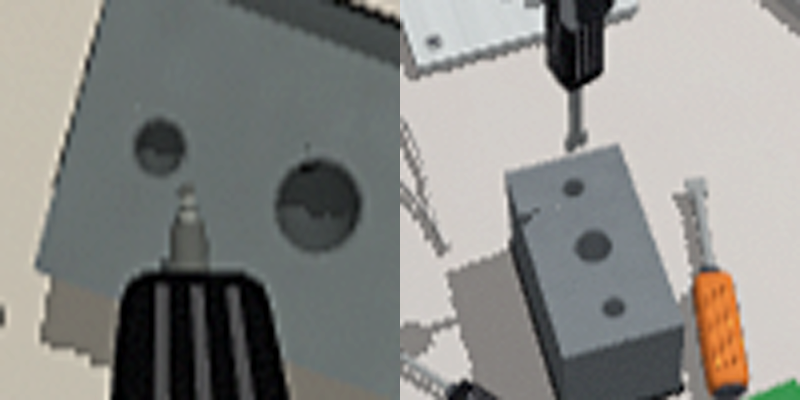

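View pics/s14.png

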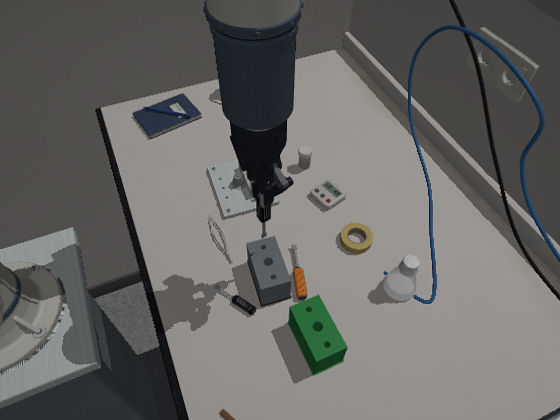

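Run:
```python
from h import *
w=np.load('w14.npy',allow_pickle=True).item();d=ctrl.get_calibration('side')
st=ctrl.get_state();R=st['orientation'];t=st['tool_pos']
T=lambda X:(R.T@(X-t)*1000).round(1)
h=onz(w,(303.6,195.9),.07);h2=onz(d,(268.3,261.5),.07);zt=t[2]-.077
n=onz(w,(277.4,192.9),zt);n2=onz(d,(220+173/4,200+140/4),zt)
print(t,'hole',h,T(h),'side',h2,T(h2));print('tip near corner',T(n),'tip side',n2,T(n2))
```

```text
[ 0.49260753 -0.10708996  0.19122696] hole [ 0.48990342 -0.13030721  0.07      ] [ -7.6  22.1 121.2] side [ 0.49089722 -0.13141511  0.07      ] [ -6.8  23.4 121.2]
tip near corner [ 6.1 -3.9 77. ] tip side [ 0.49468547 -0.09998865  0.11422696] [ 3.5 -6.5 77. ]
```

>>> {"op": "jog_arm", "data": {"linear": [[-0.4,1.2,0],[-0.8,2.5,0.5],[-0.8,2.5,1.5],[-0.8,2.5,2.5],[-0.8,2.5,2.5]], "twist": [[0,0,0],[0,0,0],[0,0,0],[0,0,0],[0,0,0]], "gripper": [0.9,0.9,0.9,0.9,0.9]}}

```text
t: 29.55
tool_pos: [0.4885, -0.1332, 0.1637]
orientation: [[0.978, 0.209, -0.004], [0.209, -0.978, 0.001], [-0.004, -0.002, -1.0]]
force: [-0.5, -0.0, -2.0]
opening: 0.0174
```

```bash
python3 look.py 15;python3 - <<'E'
from h import *
a=cv2.imread('pics/w15.png')[160:230,240:320];b=cv2.imread('pics/s15.png')[220:300,230:310]
f=lambda i:cv2.convertScaleAbs(cv2.resize(i,(400,400),interpolation=2),alpha=1.4)
cv2.imwrite('pics/m15.png',np.hstack([f(a),f(b)]))
E
```

```text
29.55 [-0.52 -0.03 -1.96] [ 0.008  0.087 -0.052] 0.0174 [ 0.4885 -0.1332  0.1637] [  2.5  10.5  -3.3  -0.1 -76.4  99.6] [[0.9779, 0.2089, -0.0041], [0.2089, -0.9779, 0.0008], [-0.0038, -0.0016, -1.0]]
wrist slot [([29.2, 100.6], 0.75)]
wrist blade_tip [([280.6, 200.9], 0.8), ([245.9, 101.6], 0.68)]
side slot [([235.7, 179.1], 0.65)]
side blade_tip [([269.6, 257.0], 0.65), ([211.1, 282.7], 0.61), ([295.7, 241.1], 0.61)]
scene slot [([222.8, 263.5], 0.67)]
scene blade_tip [([293.6, 238.6], 0.42)]
```

View pics/m15.png

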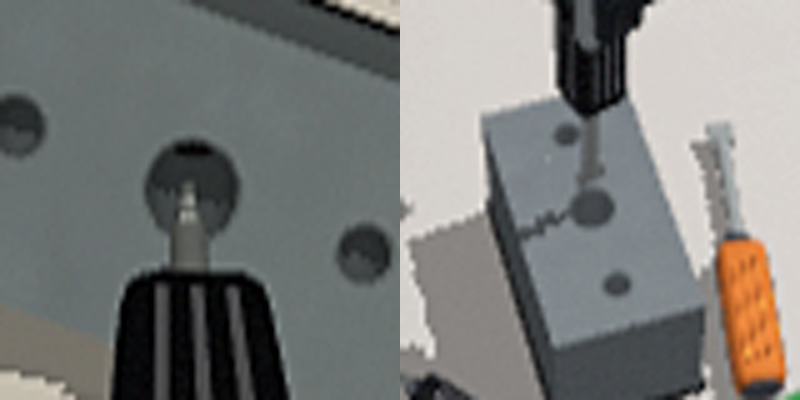

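Run:
```python
from h import *
w=np.load('w15.npy',allow_pickle=True).item();d=ctrl.get_calibration('side')
st=ctrl.get_state();R=st['orientation'];t=st['tool_pos'];print(t)
T=lambda X:(R.T@(X-t)*1000).round(1)
h=onz(w,(278.4,192.9),.07);h2=onz(d,(230+193/5,220+208/5),.07);zt=t[2]-.077
n=onz(w,(277.8,192.2),zt);n2=onz(d,(230+190/5,220+183/5),zt)
print('hole',h,T(h),'side',h2,T(h2));print('tip near corner',T(n),'tip side',n2,T(n2))
```

```text
[ 0.49007852 -0.13314803  0.16629583]
hole [ 0.49021339 -0.13035883  0.07      ] [ 0.7 -2.7 96.3] side [ 0.49133246 -0.13184031  0.07      ] [ 1.4 -1.  96.3]
tip near corner [ 5.9 -3.  77. ] tip side [ 0.4903302  -0.13215584  0.08929583] [ 0.4 -0.9 77. ]
```

>>> {"op": "jog_arm", "data": {"linear": [[0.05,0,1],[0.05,0,2],[0.05,0,3],[0.05,0,4],[0.05,0,5]], "twist": [[0,0,0],[0,0,0],[0,0,0],[0,0,0],[0,0,0]], "gripper": [0.9,0.9,0.9,0.9,0.9]}}

```text
t: 30.5
tool_pos: [0.4901, -0.1331, 0.1148]
orientation: [[0.978, 0.21, -0.001], [0.21, -0.978, 0.0], [-0.001, -0.0, -1.0]]
force: [-0.5, 0.8, -2.4]
opening: 0.0175
```

>>> {"op": "jog_arm", "data": {"linear": [[0,0,0.7],[0,0,1.4],[0,0,1.9],[0,0,2.3],[0,0,2.5]], "twist": [[0,0,0],[0,0,0],[0,0,0],[0,0,0],[0,0,0]], "gripper": [0.9,0.9,0.9,0.9,0.9]}}

```text
t: 31.0
tool_pos: [0.4904, -0.1332, 0.0907]
orientation: [[0.978, 0.21, -0.0], [0.21, -0.978, 0.0], [-0.0, -0.0, -1.0]]
force: [-0.3, 0.2, -1.0]
opening: 0.0177
```

>>> {"op": "jog_arm", "data": {"linear": [[0,0,0.1],[0,0,0.2],[0,0,0.3],[0,0,0.4],[0,0,0.4]], "twist": [[0,0,0],[0,0,0],[0,0,0],[0,0,0],[0,0,0]], "gripper": [0.9,0.9,0.9,0.9,0.9]}}

```text
t: 31.5
tool_pos: [0.4906, -0.1332, 0.0872]
orientation: [[0.978, 0.21, 0.0], [0.21, -0.978, -0.0], [0.0, 0.0, -1.0]]
force: [0.4, -0.7, -1.0]
opening: 0.018
```

```bash
python3 st2.py
```

```text
t 31.65 F [-0.01 -0.11 -0.53] M [ 0.009 -0.007  0.005] Mz [ 0.02   0.012 -0.01  -0.003] tau6 [ 0. -0. -0. -0.] pos [ 0.4906 -0.1332  0.0872] yaw 12.1
```

>>> {"op": "jog_arm", "data": {"linear": [[0,0,0.05],[0,0,0.1],[0,0,0.15],[0,0,0.15],[0,0,0.15]], "twist": [[0,0,0],[0,0,0],[0,0,0],[0,0,0],[0,0,0]], "gripper": [0.9,0.9,0.9,0.9,0.9]}}

```text
t: 32.15
tool_pos: [0.4912, -0.1333, 0.0871]
orientation: [[0.978, 0.21, 0.002], [0.21, -0.978, -0.001], [0.002, 0.001, -1.0]]
force: [-2.1, 2.4, 7.7]
opening: 0.0177
```

```bash
python3 st2.py;python3 - <<'E'
from h import *
a=ctrl.capture('wrist')[150:300,200:360,::-1];b=ctrl.capture('side')[200:300,220:320,::-1]
f=lambda i:cv2.convertScaleAbs(cv2.resize(i,(400,400),interpolation=2),alpha=1.4)
cv2.imwrite('pics/m16.png',np.hstack([f(a),f(b)]))
E
```

```text
t 32.3 F [-2.13  1.95  8.56] M [ 0.72   0.865 -0.007] Mz [-0.012 -0.009 -0.005 -0.001] tau6 [0.003 0.003 0.003 0.003] pos [ 0.4912 -0.1333  0.0871] yaw 12.13
```

View pics/m16.png

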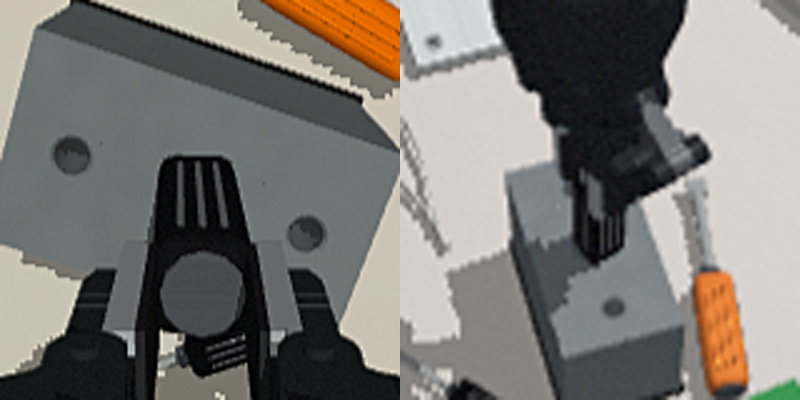

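It is fully home: the shoulder stops at z=0.0871, the same height as when I grasped it. I'll ease the press and open.

>>> {"op": "jog_arm", "data": {"linear": [[0,0,-0.1],[0,0,-0.13],[0,0,-0.13],[0,0,-0.13],[0,0,-0.13]], "twist": [[0,0,0],[0,0,0],[0,0,0],[0,0,0],[0,0,0]], "gripper": [0.9,0.9,0.9,0.4,0]}}

```text
t: 32.9
tool_pos: [0.4902, -0.1331, 0.0864]
orientation: [[0.978, 0.21, -0.001], [0.21, -0.978, 0.0], [-0.001, -0.0, -1.0]]
force: [-0.2, -0.3, 0.4]
opening: 0.0384
```

>>> {"op": "jog_arm", "data": {"linear": [[0,0,0],[0,0,0],[0,0,0],[0,0,0],[0,0,0]], "twist": [[0,0,0],[0,0,0],[0,0,0],[0,0,0],[0,0,0]], "gripper": [-0.3,-0.5,-0.5,-0.5,-0.5]}}

```text
t: 33.4
tool_pos: [0.4904, -0.1332, 0.0868]
orientation: [[0.978, 0.21, 0.0], [0.21, -0.978, -0.0], [0.0, 0.0, -1.0]]
force: [-0.8, -0.3, 0.4]
opening: 0.0639
```

>>> {"op": "jog_arm", "data": {"linear": [[0,0,-1],[0,0,-3],[0,0,-6],[0,0,-9],[0,0,-12]], "twist": [[0,0,0],[0,0,0],[0,0,0],[0,0,0],[0,0,0]], "gripper": [-0.5,-0.5,-0.5,-0.5,-0.5]}}

```text
t: 33.9
tool_pos: [0.4903, -0.1333, 0.2089]
orientation: [[0.978, 0.21, 0.001], [0.21, -0.978, -0.0], [0.001, 0.0, -1.0]]
force: [1.4, 0.1, -0.2]
opening: 0.064
```

>>> {"op": "jog_arm", "data": {"linear": [[-1,0,-1],[-2,0,-3],[-4,0,-5],[-5,0,-5],[-5,0,-5]], "twist": [[0,0,0],[0,0,0],[0,0,0],[0,0,0],[0,0,0]], "gripper": [-0.5,-0.5,-0.5,-0.5,-0.5]}}

```text
t: 34.4
tool_pos: [0.4407, -0.1438, 0.2576]
orientation: [[0.978, 0.209, 0.002], [0.209, -0.978, 0.0], [0.002, 0.0, -1.0]]
force: [0.5, -0.0, -0.2]
opening: 0.0643
```

```bash
python3 look.py 17|head -1
python3 - <<'E'
from h import *
a=cv2.imread('pics/w17.png');b=cv2.imread('pics/s17.png')
f=lambda i:cv2.convertScaleAbs(cv2.resize(i,(400,400),interpolation=2),alpha=1.3)
cv2.imwrite('pics/m17.png',np.hstack([f(a[:,60:480]),f(b[130:330,180:380])]))
w=np.load('w17.npy',allow_pickle=True).item();d=ctrl.get_calibration('side')
E
```

```text
34.4 [ 0.54 -0.04 -0.17] [ 0.003  0.004 -0.017] 0.0643 [ 0.4407 -0.1438  0.2576] [  1.4   3.9   2.6  -0.  -88.5 100.7] [[0.9779, 0.2092, 0.0019], [0.2092, -0.9779, 0.0003], [0.002, 0.0001, -1.0]]
```

View pics/m17.png

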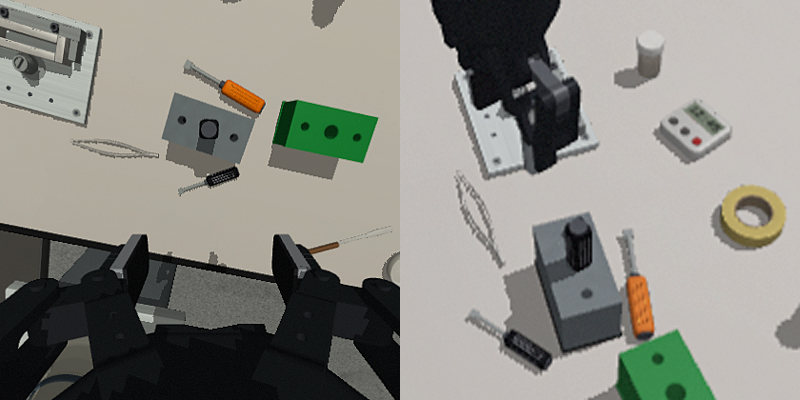

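View pics/w17.png

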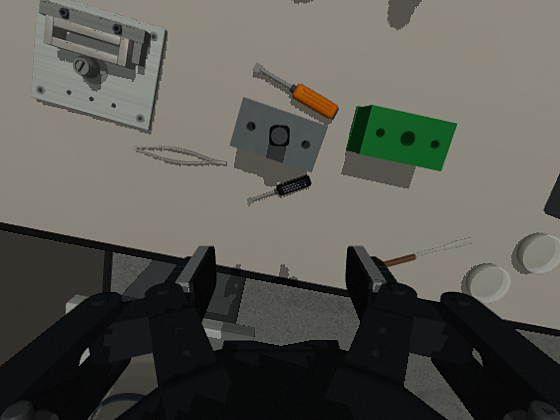

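Run:
```python
import cv2
a=cv2.imread('pics/w17.png');cv2.imwrite('pics/m18.png',cv2.resize(a[0:135,20:180],(800,600),interpolation=2) if 0 else cv2.resize(a[0:135,20:180],(711,600),interpolation=2))
```

```text
(no output)
```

View pics/m18.png

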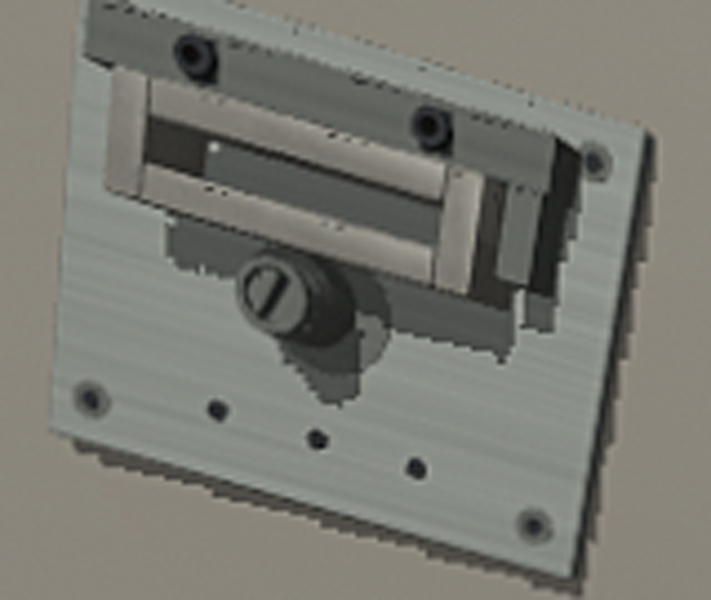

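The applicator lies along the fence with no gap (edge from (150,75) to (480,165)), and the driver stands upright in the grey stand at (279,134). Handing in.

```bash
python3 -c "
from bench import ctrl
print(ctrl.finish_job())"
```

```text
the job is handed in; nothing more can be done
None
```

I clamped the applicator and put the driver back, then handed the job in at about 34 s of the 64 s allowed. No verdict was reported.

- **Tightening:** I took the large black driver from the grey stand and seated it in the slot with about 10 N. I turned it clockwise about 1.3 rad in total. Torque rose from 0.034 (free) to about 0.055 (shoving the applicator). I stopped at 0.149 N m on the wrist joint; the noisier wrist moment averaged 0.16.
- **Lifting off:** I backed the blade off within its play until the torque had nearly gone, then lifted straight up.
- **Putting back:** The handle's shoulder came down at the same tool height as at the grasp (0.087 m). I then let go and moved clear.

**Last checks:** The final pictures show the applicator against the fence with no visible gap and the driver upright in its hole. The wrist force read about zero.

**What disagreed:** The cameras differed from each other by 2–3 mm, so I lined up the blade by comparing tip and slot in the same picture. The orange and small black drivers, upright in the first pictures, had toppled by my second look. My tool was always well above them, so they seem to have fallen on their own; I left them where they lay.

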